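# Reload the doll dryer and set its timer dial

### The arm

A 6-joint arm with a two-finger parallel gripper is mounted at the origin on the work surface. World frame = base frame: x ahead of the robot, y to its left, z up, the work surface at z = 0. Lengths are in m, angles in rad, forces in N, time in s.
With the tool pointing down it reaches from about 0.375 to 0.9 m from the base axis. Payload 3.1 kg.
Tool frame: the origin (TCP) lies on the front face of the gripper's body, between the roots of the fingers; the fingertips stand 73 mm ahead of it and the grasp point (between the pads) lies 54 mm ahead of it (manip.tips_ahead is the distance from the TCP to the fingertips, in m); z points along the fingers, y is the line along which they close (so a half turn about z gives the same grasp; the last joint's range is limited). The gripper opens to 85 mm and grips with 20 to 120 N. Pads are 22 mm wide; open, the fingers measure 114 mm over their backs; the gripper's body (76 mm by 85 mm) begins 54 mm behind the grasp point. The pads swing forward as they close: fully open they stand 13 mm farther back than shut.
Start: joints at [1.093, 0.527, 1.433, -0, 1.181, -0.178], TCP at [0.185, 0.597, 0.304] pointing down, gripper open.
Joint ranges: [-3.08, 3.08], [-0.75, 2.2], [0.22, 2.44], [-1.43, 4.57], [0, 2.65], [-2.85, 2.85]. Speed limits (rad/s): [2.79, 2.79, 3.14, 3.14, 3.14, 3.14].

### API

Orientations are given as a unit quaternion [x, y, z, w].
In Python, from station import sense, eyes, workorder, manip gives the robot as it stands.
- The arm moves only by the shell command python3 -m inch 'ROWS' [OPENING] [FORCE]. ROWS is JSON, a list of rows, each an object of numbers: "dx", "dy", "dz": the shift along the tool's x, y, z in cm; "wx", "wy", "wz": the turn, a rotation vector about the tool's x, y, z in degrees. In form: [{"dx": .., "dy": .., "dz": .., "wx": .., "wy": .., "wz": ..}, ...]. A call has 1 to 10 rows; each row shifts and turns the commanded pose from where the row before left it, along the tool's axes as they then stand; what a row does not reach is not made up. A row lasts 1/8 s, in which the tool goes at most 62.5 mm and 10.7 degrees, less where a joint would pass 70% of its speed; a pose out of reach is approached as far as the arm can. A call with a gripper value outside its range is refused whole. OPENING is the opening, from 0 (shut) to 1 (fully open), set as the call begins (- or left out, the last holds). The fingers move at their own pace and stop on an object; FORCE is the grip in N (left out, the last holds). Time passes only in rows, so rows that do not move let the fingers close. It gives the time, the measured TCP pose, the force, the opening and the grip force at its end, in the units of the state.
- sense(): the state, without advancing time (a new reading comes with each control period).
- eyes.snapshot(name): name is "side" or "top" or "wrist"; returns the picture (384x512x3 uint8, red, green, blue); there is no depth.
- eyes.camera_params(name): a dict with "fx", "fy", "cx", "cy" (pixels), "rvec" (rotation vector, rad) and "tvec" (3), from world to camera coordinates, as OpenCV has them. Camera axes: x right, y down, z forward; pixel columns grow to the right and rows downward; lengths in m; the calibration is good to about 2 mm. The wrist camera is an equidistant fisheye: a pixel r from the principal point sees the ray r / f radians off the axis. A picture is of the moment at which its call begins: read the wrist's pose just before it. camera_params takes no time and is no camera call; for the wrist camera it gives the pose at the moment of the call.
- workorder.sign_off(): hands the job in; it is judged then, once.
The state is a dict: "t": time; "q": joint angles; "qd": joint speeds; "tau": joint torques, N m; "tcp_pos": TCP position; "tool_rot": TCP orientation; "force": force on the tool from outside, world axes, zero at the start; "ft_torque": the same for the moment, N m; "finger_gap": opening from 0.0 (shut) to 1.0 (fully open); "gripper_force": force on a finger pad.
Only numpy, scipy, OpenCV 4.12 (cv2) and the standard library are available. Lean on these libraries where they do the work, as an engineer would, in place of code of your own. Each camera call takes 0.05 s, during which the arm holds its last target. There are 200 camera calls.

### The job

Turn the dryer's dial back to the white rest mark, then move the dried blue dolls (one or two) out of the dryer and stand them on the cork mat, and stand every red doll upright in a pocket of its own, down on the pocket's floor. When all are loaded, turn the dial's pointer to the red mark, press the green start button, and leave everything so. Do not disturb the bare doll, the glue bottle or the brush tub, and do not press start while the dial is anywhere but on the red mark.

Things in the scene. Friction and masses are not known exactly. Their poses are not given: they have to be found in the camera images.
- dryer: warm-air drying unit, fixed: white deck 190 x 190 mm, 70 mm high, centred on the origin (underside centre of the deck), with four round pockets 62 mm wide and 24 mm deep (floor 46 mm above the bench, 3 mm chamfer at the mouth); along its -y side a grey control box of the same height (190 mm along x, 110 mm along y, centred at y = -150 mm) with the dial and the start button on top
- dial (a joint): angle of the black timer dial (rad), 0 to 4.4 between stops, growing clockwise seen from above; stays where it is left, turns at about 0.06 N m. The dial is a 70 mm disc (74 to 84 mm above the bench) with an upright grip bar 56 mm long, 14 mm wide, 36 mm tall (84 to 120 mm above the bench); the white line on top shows its pointer end; at joint value 0 the pointer points along the dryer's +x
- dial_grip (a point): on the dial's axis at the height to grip the bar, 108 mm above the bench; its x axis points along the bar to the pointer end, y across the bar
- dial_pointer (a point): the point the dial's pointer points at: 46 mm from the dial's axis, in line with the white line, moving with the dial
- index_ring: dark steel index ring, 104 mm dia., fixed round the dial, concentric with it (origin on the dial's axis), clamped at a different angle for every batch; carries one white and one red mark, each 14 x 7 mm
- mark_white (a point): middle of the white (rest) mark on the ring, 46 mm from the dial's axis
- mark_red (a point): middle of the red (drying) mark on the ring, 46 mm from the dial's axis; 2.2 rad clockwise of the white mark; both marks lie within the dial's travel
- start (a joint): travel of the green spring-back start button (m): 0 up, 0.006 fully down, which takes 5 N; it works from 0.004
- start_top (a point): centre of the top of the start button, which is a 34 mm dia. disc on the control box; pressed straight down
- mat: cork mat on the bench, 170 mm (its x) x 130 mm (its y) x 6 mm, fixed; origin at the centre of its underside
- pocket0 (a point): centre of the mouth of a pocket in the deck, 70 mm above the bench, at (-45, 45) mm in the dryer's frame; any doll fits any pocket
- pocket1 (a point): centre of the mouth of a pocket in the deck, 70 mm above the bench, at (45, 45) mm in the dryer's frame; any doll fits any pocket
- pocket2 (a point): centre of the mouth of a pocket in the deck, 70 mm above the bench, at (-45, -45) mm in the dryer's frame; any doll fits any pocket
- pocket3 (a point): centre of the mouth of a pocket in the deck, 70 mm above the bench, at (45, -45) mm in the dryer's frame; any doll fits any pocket
- red0: red-painted turned wooden peg doll, rotationally symmetric: 56 mm dia. foot (10 mm high), a body tapering to 26 mm dia. at 48 mm, and an upright bare-wood head 36 mm dia. whose straight sides run from 52 to 74 mm (grip it there); 80 mm tall in all, about 90 g. Origin at the centre of its underside, z up its axis. Starts standing on the bench; 2 to 4 red dolls are present
- red1: red-painted turned wooden peg doll, rotationally symmetric: 56 mm dia. foot (10 mm high), a body tapering to 26 mm dia. at 48 mm, and an upright bare-wood head 36 mm dia. whose straight sides run from 52 to 74 mm (grip it there); 80 mm tall in all, about 90 g. Origin at the centre of its underside, z up its axis. Starts standing on the bench; 2 to 4 red dolls are present
- red2: red-painted turned wooden peg doll, rotationally symmetric: 56 mm dia. foot (10 mm high), a body tapering to 26 mm dia. at 48 mm, and an upright bare-wood head 36 mm dia. whose straight sides run from 52 to 74 mm (grip it there); 80 mm tall in all, about 90 g. Origin at the centre of its underside, z up its axis. Starts standing on the bench; 2 to 4 red dolls are present
- red3: red-painted turned wooden peg doll, rotationally symmetric: 56 mm dia. foot (10 mm high), a body tapering to 26 mm dia. at 48 mm, and an upright bare-wood head 36 mm dia. whose straight sides run from 52 to 74 mm (grip it there); 80 mm tall in all, about 90 g. Origin at the centre of its underside, z up its axis. Starts standing on the bench; 2 to 4 red dolls are present
- blue0: blue-painted (dried) turned wooden peg doll, rotationally symmetric: 56 mm dia. foot (10 mm high), a body tapering to 26 mm dia. at 48 mm, and an upright bare-wood head 36 mm dia. whose straight sides run from 52 to 74 mm (grip it there); 80 mm tall in all, about 90 g. Origin at the centre of its underside, z up its axis. One or two blue dolls are present, each standing in a pocket at the start
- blue1: blue-painted (dried) turned wooden peg doll, rotationally symmetric: 56 mm dia. foot (10 mm high), a body tapering to 26 mm dia. at 48 mm, and an upright bare-wood head 36 mm dia. whose straight sides run from 52 to 74 mm (grip it there); 80 mm tall in all, about 90 g. Origin at the centre of its underside, z up its axis. One or two blue dolls are present, each standing in a pocket at the start
- bare: unpainted turned wooden peg doll, rotationally symmetric: 56 mm dia. foot (10 mm high), a body tapering to 26 mm dia. at 48 mm, and an upright bare-wood head 36 mm dia. whose straight sides run from 52 to 74 mm (grip it there); 80 mm tall in all, about 90 g. Origin at the centre of its underside, z up its axis. A bystander, not to be moved
- glue: white glue bottle with a red cap, 60 mm dia., 150 mm tall, 0.4 kg; a bystander. Origin at the centre of its underside
- brush_tub: yellow tub of brushes, 100 mm dia., 110 mm tall (200 mm with the brushes), 1.5 kg; a bystander. Origin at the centre of its underside
Not all that is in view belongs to the job. What is shaped like the blue1 but orange is not meant. Of the things shaped like the mat, the cork one is meant.

How it is judged:
By the outcome, as a careful person would: the job done as asked, in the order asked, and still so for the second after the job is handed in, with the robot touching nothing.
Of red0, red1, red2, red3 only 2 to 4 are there at a start; the rules pass over those that are not, and their reading is None.
Of blue0, blue1 only 1 to 2 are there at a start; the rules pass over those that are not, and their reading is None.
At some moment in a run one of red0, red1, red2, red3 may be knocked a few centimetres aside while the robot is not near it.
It also fails if it takes over 210 s, if anything falls off the work surface, if the arm or the gripper's body presses on something with over 40 N, if the wrist force passes 120 N, or if a joint passes its speed limit or range.

## Working session

There is one attempt and no reset: what is moved stays moved. The work goes in short steps, Python scripts to look and compute and a shell command to move; the robot and the scene stay as the last step left them, time stands still between calls to the robot, and variables do not carry over. Pictures are saved under pics/ and viewed, at most 14 in all, crops included, and the job is handed in when it is done.

```bash
mkdir -p pics; ls
cat > look.py <<'E'
import sys,cv2,numpy as np
from station import sense,eyes
def snap(n,f):
    im=eyes.snapshot(n); cv2.imwrite('pics/'+f,cv2.cvtColor(im,cv2.COLOR_RGB2BGR)); return im
E
python3 - <<'E'
from look import *
from station import manip
a=snap('top','top0.png');b=snap('side','side0.png')
print(eyes.camera_params('top'),eyes.camera_params('side'),eyes.camera_params('wrist'));s=sense();print(s)
print(manip.tips_ahead)
E
```

```text
pics
{'fx': 493.63897552331827, 'fy': 493.63897552331827, 'cx': 258.44866163775134, 'cy': 186.1133895446969, 'rvec': array([ 2.13151778, -2.11904489,  0.14995849]), 'tvec': array([0.05439658, 0.58173064, 1.50784487])} {'fx': 467.56210401774223, 'fy': 467.56210401774223, 'cx': 256.64895761822623, 'cy': 196.1380462663853, 'rvec': array([ 0.4016232 , -2.72208453,  1.24214021]), 'tvec': array([0.57300678, 0.13493721, 1.65586894])} {'fx': 297.3186396354542, 'fy': 297.3186396354542, 'cx': 257.7739404493797, 'cy': 189.5143755807572, 'rvec': array([-2.32847078, -1.71821364, -0.25114325]), 'tvec': array([-0.6242456 , -0.0372637 ,  0.38029131])}
{'t': 0.1, 'q': array([ 1.09250473e+00,  5.28379883e-01,  1.43378481e+00, -6.50979950e-05,
        1.18137755e+00, -1.78523461e-01]), 'qd': array([ 0.00235193, -0.00191207, -0.00551968, -0.00038677, -0.00121003,
       -0.00017363]), 'tau': array([ 7.37139653e-04, -4.43307638e+01, -1.78588146e+01, -2.16044768e-04,
        3.82512604e-03, -3.26607494e-05]), 'tcp_pos': array([0.18432435, 0.59667267, 0.30302383]), 'tool_rot': array([ 1.49311181e-01,  9.88789775e-01, -9.32404342e-04, -2.85914102e-04]), 'force': array([-0.41703445,  0.10335144,  0.03239566]), 'ft_torque': array([-0.00298527,  0.01555922,  0.00331112]), 'gripper_force': 0.0, 'finger_gap': 0.9982198886044958}
0.0726
```

View pics/top0.png

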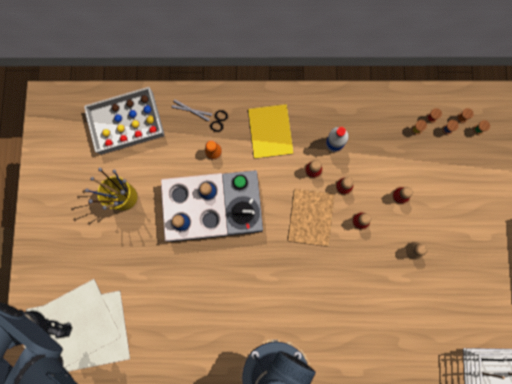

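View pics/side0.png

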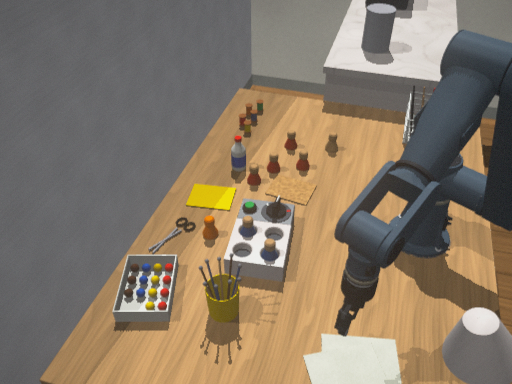

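Top view: reds' heads at (314,169), (344,185), (402,194), (361,220). The bare doll is at (416,250). Blues are in pockets at (207,188) and (180,221). Lookalikes: an orange doll at (213,150) and a yellow mat at (270,131); the cork mat is at (311,217). The dial is at (243,211) and start at (240,182).

```bash
cat >> look.py <<'E'
from scipy.spatial.transform import Rotation as R
def world(cam,uv,z,p=None):
    p=p or eyes.camera_params(cam); Rm=R.from_rotvec(p['rvec']).as_matrix(); c=-Rm.T@p['tvec']
    x=np.array([(uv[0]-p['cx'])/p['fx'],(uv[1]-p['cy'])/p['fy']])
    if cam=='wrist':
        r=np.hypot(*x); d=np.r_[x/max(r,1e-9)*np.sin(r),np.cos(r)]
    else: d=np.r_[x,1]
    d=Rm.T@d; return c+d*(z-c[2])/d[2]
def pix(cam,X,p=None):
    p=p or eyes.camera_params(cam); q=R.from_rotvec(p['rvec']).as_matrix()@np.asarray(X)+p['tvec']
    if cam=='wrist':
        r=np.hypot(q[0],q[1]); t=np.arctan2(r,q[2]); u=q[:2]/max(r,1e-9)*t
    else: u=q[:2]/q[2]
    return u*p['fx']+[p['cx'],p['cy']]
E
python3 - <<'E'
from look import *
im=cv2.imread('pics/top0.png')
a=cv2.resize(im[160:250,150:270],None,fx=5,fy=5,interpolation=cv2.INTER_CUBIC)
cv2.imwrite('pics/c1.png',a)
b=cv2.resize(im[150:270,280:430],None,fx=5,fy=5,interpolation=cv2.INTER_CUBIC)
cv2.imwrite('pics/c2.png',b)
E
```

```text
(no output)
```

View pics/c1.png

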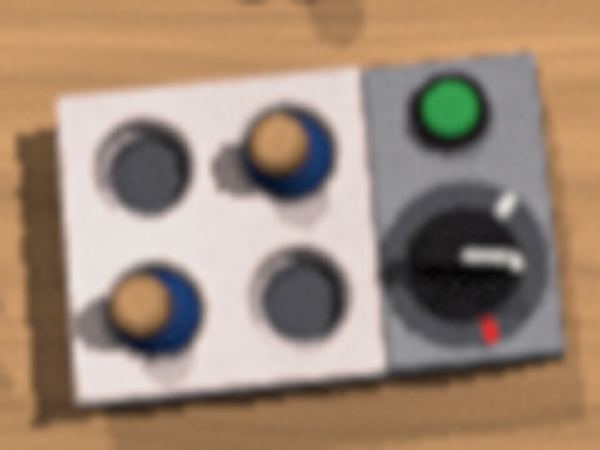

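View pics/c2.png

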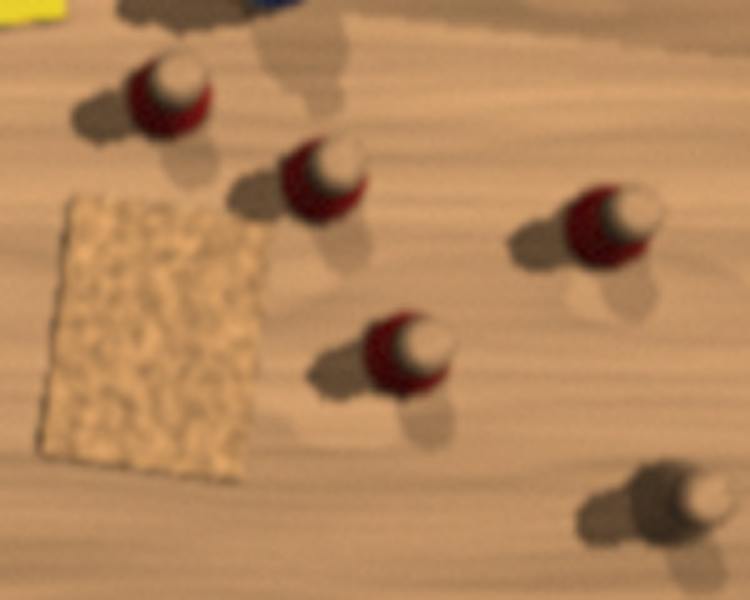

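c1: the pointer points right at (520,262), with the dial axis near (466,264). The white mark is at (507,205), the red mark at (488,329) and start at (450,105). Blue heads are at (279,142) and (141,305). c2: red heads at (180,78), (340,162), (638,212) and (430,345), the bare doll at (708,498), and the cork mat's corners are visible.

```bash
cat > est.py <<'E'
from look import *
from scipy.optimize import least_squares
f=lambda c,o:[(c[0]+.5)/5-.5+o[0],(c[1]+.5)/5-.5+o[1]]
W1=lambda c,z:world('top',f(c,(150,160)),z)
W2=lambda c,z:world('top',f(c,(280,150)),z)
pts=[((58,98),(.095,.095)),((362,67),(.095,-.095)),((533,52),(.095,-.205)),((563,354),(-.095,-.205)),((386,373),(-.095,-.095)),((77,404),(-.095,.095))]
M=np.array([W1(c,.07)[:2] for c,_ in pts]);D=np.array([d for _,d in pts])
def res(p):
    c,s=np.cos(p[2]),np.sin(p[2]);return (D@np.array([[c,s],[-s,c]])+p[:2]-M).ravel()
r=least_squares(res,[.7,.1,0]);p=r.x
def dry(x,y):
    c,s=np.cos(p[2]),np.sin(p[2]);return np.array([p[0]+c*x-s*y,p[1]+s*x+c*y])
if __name__=='__main__':
    print('dryer',p,'rms',np.sqrt(np.mean(r.fun**2)))
    for n,q in zip('0123',[(-.045,.045),(.045,.045),(-.045,-.045),(.045,-.045)]): print('pocket',n,dry(*q))
    for c in [(279,142),(141,305)]: print('blue',W1(c,.122))
    ax=W1((466,264),.074);print('ring ctr',ax)
    ring=W1((465,265),.072)
    for n,c,z in [('white',(507,205),.073),('red',(488,329),.073),('ptr',(519,260),.12),('barback',(462,256),.12),('start',(450,105),.08)]:
        w=W1(c,z);d=w-ax;print(n,w,np.hypot(d[0],d[1]),np.degrees(np.arctan2(d[1],d[0])))
    for c in [(180,78),(340,162),(638,212),(430,345),(708,498)]: print('doll',W2(c,.076), W2(c,.08)[:2])
    for c in [(70,196),(267,222),(242,480),(40,452)]: print('mat',W2(c,.006))
E
python3 est.py
```

```text
dryer [0.51341186 0.2577473  0.10367711] rms 0.0007797374099879251
pocket 0 [0.46399638 0.29784855]
pocket 1 [0.55351311 0.30716278]
pocket 2 [0.47331062 0.20833182]
pocket 3 [0.56282735 0.21764605]
blue [0.56284742 0.21557159 0.122     ]
blue [0.46417129 0.29550444 0.122     ]
ring ctr [0.4950447  0.10470321 0.074     ]
white [0.53190042 0.07988286 0.073     ] 0.04443415594194057 -33.95815606200005
red [0.45521431 0.09074998 0.073     ] 0.042203706863811065 -160.693811634215
ptr [0.49250043 0.07056154 0.12      ] 0.0342363458468567 -94.26185513145693
barback [0.49472281 0.10460935 0.12      ] 0.0003352959973260439 -163.7434909211636
start [0.5932502  0.11556561 0.08      ] 0.09880441007673452 6.311761155050752
doll [ 0.64346656 -0.12010225  0.076     ] [ 0.64262822 -0.11972729]
doll [ 0.59081297 -0.21807691  0.076     ] [ 0.59011434 -0.21744197]
doll [ 0.56035313 -0.39959754  0.076     ] [ 0.55973532 -0.39848093]
doll [ 0.47779103 -0.2702718   0.076     ] [ 0.47739231 -0.26949836]
doll [ 0.38634837 -0.4342872   0.076     ] [ 0.38619229 -0.43307854]
mat [ 0.58007246 -0.05487156  0.006     ]
mat [ 0.56363608 -0.18150623  0.006     ]
mat [ 0.39837951 -0.16293946  0.006     ]
mat [ 0.41520709 -0.03518834  0.006     ]
```

```bash
cat > go.py <<'E'
# go.py x y z phi(deg of tool y axis): prints tool-axis shift (cm) at present attitude, and turn wz / tilt
import sys; from look import *
s=sense(); Rm=R.from_quat(s['tool_rot']).as_matrix()
x,y,z,phi=map(float,sys.argv[1:5]); d=Rm.T@(np.array([x,y,z])-s['tcp_pos'])*100
a=np.radians(phi); Y=np.array([np.cos(a),np.sin(a),0]);Z=np.array([0,0,-1.]);X=np.cross(Y,Z)
w=np.degrees((R.from_matrix(Rm).inv()*R.from_matrix(np.c_[X,Y,Z])).as_rotvec())
Y=Rm[:,1]
print('t %.1f'%s['t'],'tcp',s['tcp_pos'].round(4),'phi %.1f'%np.degrees(np.arctan2(Y[1],Y[0])),'gap %.2f'%s['finger_gap'],'F',s['force'].round(1),'grip %.0f'%s['gripper_force'],'q6 %.2f'%s['q'][5])
print('d(cm)',d.round(2),'w(deg)',w.round(1))
# shift along world xyz after the turn
R2=np.c_[X,np.array([np.cos(a),np.sin(a),0]),Z]
print('shift in axes after turn',(R2.T@(np.array([x,y,z])-s['tcp_pos'])*100).round(2))
E
python3 go.py .495 .105 .30 -4
```

```text
t 0.1 tcp [0.1843 0.5967 0.303 ] phi 72.8 gap 1.00 F [-0.4  0.1  0. ] grip 0 q6 -0.18
d(cm) [-44.2  -37.8    0.36] w(deg) [-0.1  0.1 76.8]
shift in axes after turn [-46.88  34.42   0.3 ]
```

```bash
python3 -m inch '[{"dx":-4.4,"dy":-3.8},{"dx":-4.4,"dy":-3.8},{"dx":-4.4,"dy":-3.8},{"dx":-4.4,"dy":-3.8},{"dx":-4.4,"dy":-3.8},{"dx":-4.4,"dy":-3.8},{"dx":-4.4,"dy":-3.8},{"dx":-4.4,"dy":-3.8},{"dx":-4.4,"dy":-3.8},{"dx":-4.4,"dy":-3.8}]' && python3 -m inch '[{"wz":9.6},{"wz":9.6},{"wz":9.6},{"wz":9.6},{"wz":9.6},{"wz":9.6},{"wz":9.6},{"wz":9.6},{},{}]'
python3 go.py .495 .105 .30 -4
python3 - <<'E'
from look import *
im=snap('wrist','w1.png'); print(pix('wrist',[.495,.105,.074]))
p=eyes.camera_params('wrist')
np.save('w1.npy',np.r_[p['rvec'],p['tvec'],p['fx'],p['cx'],p['cy']])
E
```

```text
t 0.1 tcp [0.1843 0.5967 0.303 ] phi 72.8 gap 1.00 F [-0.4  0.1  0. ] grip 0 q6 -0.18
d(cm) [-44.2  -37.8    0.36] w(deg) [-0.1  0.1 76.8]
shift in axes after turn [-46.88  34.42   0.3 ]
[ 74.7579272  386.67623123]invalid input at $[0]: expected keys dx, dy, dz, wx, wy, wz
```

View pics/w1.png

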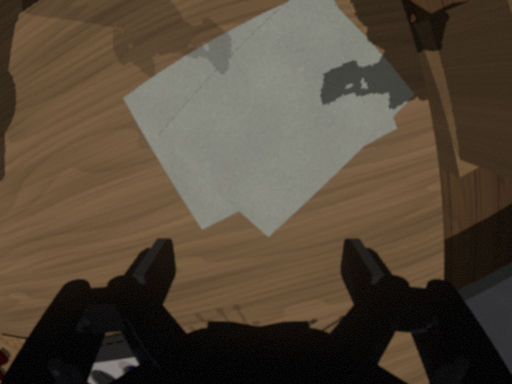

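The picture only shows paper, because the move was refused: every row needs all six keys.

```bash
python3 -m inch '[{"dx":-4.4,"dy":-3.8,"dz":0,"wx":0,"wy":0,"wz":0},{"dx":-4.4,"dy":-3.8,"dz":0,"wx":0,"wy":0,"wz":0},{"dx":-4.4,"dy":-3.8,"dz":0,"wx":0,"wy":0,"wz":0},{"dx":-4.4,"dy":-3.8,"dz":0,"wx":0,"wy":0,"wz":0},{"dx":-4.4,"dy":-3.8,"dz":0,"wx":0,"wy":0,"wz":0},{"dx":-4.4,"dy":-3.8,"dz":0,"wx":0,"wy":0,"wz":0},{"dx":-4.4,"dy":-3.8,"dz":0,"wx":0,"wy":0,"wz":0},{"dx":-4.4,"dy":-3.8,"dz":0,"wx":0,"wy":0,"wz":0},{"dx":-4.4,"dy":-3.8,"dz":0,"wx":0,"wy":0,"wz":0},{"dx":-4.4,"dy":-3.8,"dz":0,"wx":0,"wy":0,"wz":0}]' && python3 -m inch '[{"dx":0,"dy":0,"dz":0,"wx":0,"wy":0,"wz":9.6},{"dx":0,"dy":0,"dz":0,"wx":0,"wy":0,"wz":9.6},{"dx":0,"dy":0,"dz":0,"wx":0,"wy":0,"wz":9.6},{"dx":0,"dy":0,"dz":0,"wx":0,"wy":0,"wz":9.6},{"dx":0,"dy":0,"dz":0,"wx":0,"wy":0,"wz":9.6},{"dx":0,"dy":0,"dz":0,"wx":0,"wy":0,"wz":9.6},{"dx":0,"dy":0,"dz":0,"wx":0,"wy":0,"wz":9.6},{"dx":0,"dy":0,"dz":0,"wx":0,"wy":0,"wz":9.6},{"dx":0,"dy":0,"dz":0,"wx":0,"wy":0,"wz":0}]'
python3 go.py .495 .105 .30 -4
python3 - <<'E'
from look import *
im=snap('wrist','w2.png'); print(pix('wrist',[.495,.105,.074]))
E
```

```text
t: 1.4
tcp_pos: [0.4934, 0.1023, 0.3039]
tool_rot: [0.149, 0.989, 0.0, -0.0]
force: [-0.1, 0.4, 0.3]
finger_gap: 1.003
gripper_force: 0.0
t: 2.52
tcp_pos: [0.4925, 0.1041, 0.3037]
tool_rot: [0.731, 0.683, -0.0, -0.0]
force: [0.5, -0.2, 0.2]
finger_gap: 1.003
gripper_force: 0.0
t 2.5 tcp [0.4925 0.1041 0.3037] phi -3.9 gap 1.00 F [ 0.5 -0.2  0.2] grip 0 q6 0.05
d(cm) [0.1  0.24 0.37] w(deg) [-0.   0.   0.1]
shift in axes after turn [0.1  0.24 0.37]
[260.48151297 173.33435653]
```

View pics/w2.png

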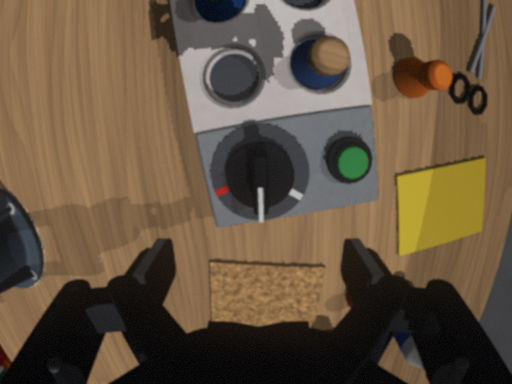

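The wrist view is clear: ring centre (260,170), white mark (297,195), red mark (222,190). The bar's white line runs from (260,188) to (261,219), and the button is at (353,163).

Run:
```python
from look import *
im=cv2.imread('pics/w2.png').astype(int)
def cen(mask,box):
    x0,y0,x1,y1=box; ys,xs=np.nonzero(mask[y0:y1,x0:x1]); return [xs.mean()+x0,ys.mean()+y0],len(xs)
b,g,r=im[...,0],im[...,1],im[...,2]
w=(im.min(2)>130)
A,na=cen(w,(285,185,308,205));B,nb=cen((r>120)&(g<80),(210,180,235,200));G,ng=cen((g>110)&(r<90),(325,135,380,190))
ax=world('wrist',(260,170),.073)
print(A,B,G,na,nb,ng,ax)
a=world('wrist',A,.074)[:2];c=world('wrist',B,.074)[:2]
m=(a+c)/2;d=c-a;L=np.hypot(*d);n=np.array([-d[1],d[0]])/L
if n@(ax[:2]-m)<0:n=-n
ctr=m+n*L/2/np.tan(1.1)
print('chord',L,'(82) ctr',ctr,'R',np.hypot(*(a-ctr)))
for k,q in(('white',a),('red',c)): print(k,q,np.degrees(np.arctan2(*(q-ctr)[::-1])),np.degrees(np.arctan2(*(q-ax[:2])[::-1])))
u,v=world('wrist',(260,188),.12)[:2],world('wrist',(261,219),.12)[:2]
print('ptr',u,v,np.degrees(np.arctan2(*(v-u)[::-1])),np.degrees(np.arctan2(*(v-ctr)[::-1])))
print('start',world('wrist',G,.08))
```

```text
[np.float64(295.7816091954023), np.float64(194.09195402298852)] [np.float64(221.13924050632912), np.float64(190.9240506329114)] [np.float64(353.0535433070866), np.float64(162.66771653543307)] 87 79 635 [0.4947237  0.10835041 0.073     ]
chord 0.0794556519285747 (82) ctr [0.493859   0.10439703] R 0.04457753351761897
white [0.53109799 0.07989369] -33.34500801140277 -38.03715855122054
red [0.45213294 0.08870968] -159.3957229401839 -155.24321504410813
ptr [0.49397722 0.10278255] [0.49298849 0.07293004] -91.89697175223077 -91.58462680110618
start [0.59236088 0.11206143 0.08      ]
```

```bash
python3 go.py .494 .105 .162 -1.8; python3 -m inch '[{"dx":0.1,"dy":0.15,"dz":3,"wx":0,"wy":0,"wz":-2},{"dx":0,"dy":0,"dz":4,"wx":0,"wy":0,"wz":0},{"dx":0,"dy":0,"dz":4,"wx":0,"wy":0,"wz":0},{"dx":0,"dy":0,"dz":3.1,"wx":0,"wy":0,"wz":0},{"dx":0,"dy":0,"dz":0,"wx":0,"wy":0,"wz":0}]' && python3 go.py .494 .105 .162 -1.8 && python3 -m inch '[{"dx":0,"dy":0,"dz":0,"wx":0,"wy":0,"wz":0},{"dx":0,"dy":0,"dz":0,"wx":0,"wy":0,"wz":0},{"dx":0,"dy":0,"dz":0,"wx":0,"wy":0,"wz":0},{"dx":0,"dy":0,"dz":0,"wx":0,"wy":0,"wz":0},{"dx":0,"dy":0,"dz":0,"wx":0,"wy":0,"wz":0},{"dx":0,"dy":0,"dz":0,"wx":0,"wy":0,"wz":0}]' 0 30;python3 go.py .494 .105 .162 -1.8
```

```text
t 2.6 tcp [0.4926 0.1041 0.3037] phi -3.8 gap 1.00 F [ 0.2  0.1 -0. ] grip 0 q6 0.05
d(cm) [ 0.1   0.14 14.17] w(deg) [-0.  0. -2.]
shift in axes after turn [ 0.09  0.14 14.17]
t: 3.2
tcp_pos: [0.4929, 0.105, 0.161]
tool_rot: [0.719, 0.695, -0.002, -0.002]
force: [-0.2, 0.1, -0.9]
finger_gap: 0.998
gripper_force: 0.0
t 3.2 tcp [0.4929 0.105  0.161 ] phi -1.9 gap 1.00 F [-0.2  0.1 -0.9] grip 0 q6 0.02
d(cm) [ 0.    0.11 -0.1 ] w(deg) [-0.3  0.  -0.1]
shift in axes after turn [ 0.    0.11 -0.1 ]
t: 3.95
tcp_pos: [0.4944, 0.105, 0.1637]
tool_rot: [0.719, 0.695, 0.0, 0.0]
force: [-0.6, 1.0, 5.4]
finger_gap: 0.158
gripper_force: 32.4
t 4.0 tcp [0.4944 0.105  0.1637] phi -2.0 gap 0.16 F [-0.6  1.   5.4] grip 32 q6 0.02
d(cm) [-0.01 -0.04  0.17] w(deg) [ 0.1  0.  -0.2]
shift in axes after turn [-0.01 -0.04  0.17]
```

```bash
python3 -m inch '[{"dx":0,"dy":0,"dz":-0.2,"wx":0,"wy":0,"wz":-9.7},{"dx":0,"dy":0,"dz":0,"wx":0,"wy":0,"wz":-9.7},{"dx":0,"dy":0,"dz":0,"wx":0,"wy":0,"wz":-9.7},{"dx":0,"dy":0,"dz":0,"wx":0,"wy":0,"wz":-9.7},{"dx":0,"dy":0,"dz":0,"wx":0,"wy":0,"wz":-9.7},{"dx":0,"dy":0,"dz":0,"wx":0,"wy":0,"wz":-9.9},{"dx":0,"dy":0,"dz":0,"wx":0,"wy":0,"wz":0},{"dx":0,"dy":0,"dz":0,"wx":0,"wy":0,"wz":0}]' && python3 go.py .494 .105 .30 56.6 && python3 -m inch '[{"dx":0,"dy":0,"dz":0,"wx":0,"wy":0,"wz":0},{"dx":0,"dy":0,"dz":0,"wx":0,"wy":0,"wz":0},{"dx":0,"dy":0,"dz":0,"wx":0,"wy":0,"wz":0},{"dx":0,"dy":0,"dz":0,"wx":0,"wy":0,"wz":0},{"dx":0,"dy":0,"dz":-3,"wx":0,"wy":0,"wz":0},{"dx":0,"dy":0,"dz":-4,"wx":0,"wy":0,"wz":0},{"dx":0,"dy":0,"dz":-6,"wx":0,"wy":0,"wz":0},{"dx":0,"dy":0,"dz":-4,"wx":0,"wy":0,"wz":0},{"dx":0,"dy":0,"dz":0,"wx":0,"wy":0,"wz":0}]' 1
python3 go.py .494 .105 .30 56.6
cat >> look.py <<'E'
def dial(f):
    im=cv2.cvtColor(snap('wrist',f),cv2.COLOR_RGB2BGR); p=eyes.camera_params('wrist')
    # unwarp to a plan view at z=.073 (marks) and z=.12 (bar): 0.25mm/px, 140mm square, x up y left
    out=[]
    for z in(.073,.12):
        n=280; mp=np.zeros((n,n,2),np.float32)
        for i in range(n):
            for j in range(n): mp[i,j]=pix('wrist',[.494+(140-i)*.00025*1.8,.105+(140-j)*.00025*1.8,z],p)
        o=cv2.remap(im,mp,None,cv2.INTER_CUBIC); cv2.circle(o,(140,140),int(46/.45),(255,0,255),1) if z<.1 else None; out.append(o)
    cv2.imwrite('pics/plan_'+f,np.hstack(out))
E
python3 -c "
from look import *
dial('w3.png')"
```

```text
t: 4.95
tcp_pos: [0.4938, 0.1047, 0.1639]
tool_rot: [0.29, 0.957, -0.0, -0.001]
force: [1.1, -2.8, -14.0]
finger_gap: 0.157
gripper_force: 30.5
t 5.0 tcp [0.4938 0.1047 0.1639] phi 56.3 gap 0.16 F [  1.1  -2.8 -14. ] grip 31 q6 -0.99
d(cm) [ 2.000e-02  1.000e-02 -1.361e+01] w(deg) [-0.1 -0.1 -0.3]
shift in axes after turn [ -0.     0.03 -13.61]
t: 6.08
tcp_pos: [0.4958, 0.1051, 0.3386]
tool_rot: [0.289, 0.957, 0.001, 0.004]
force: [0.3, 0.2, 0.6]
finger_gap: 0.998
gripper_force: 0.0
t 6.1 tcp [0.4958 0.1051 0.3386] phi 56.4 gap 1.00 F [0.3 0.2 0.6] grip 0 q6 -1.00
d(cm) [ 0.17 -0.13  3.86] w(deg) [ 0.3  0.4 -0.2]
shift in axes after turn [ 0.14 -0.11  3.86]
```

View pics/plan_w3.png

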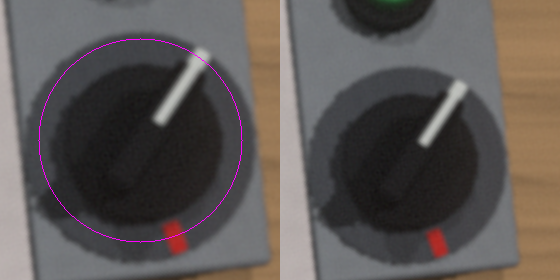

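Plan view: the pointer line now runs straight out into the white mark (around (200,57)), and the red mark is at (175,238). I'll put a number on the angle using a settled view.

```bash
cat > dialchk.py <<'E'
from look import *
import sys
im=eyes.snapshot('wrist').astype(int); p=eyes.camera_params('wrist')
cv2.imwrite('pics/'+sys.argv[1],im[...,::-1].astype(np.uint8))
cx,cy=pix('wrist',[.494,.105,.09],p); print(cx,cy)
ys,xs=np.mgrid[0:384,0:512]; near=np.hypot(xs-cx,ys-cy)<62
red=near&(im[...,0]>110)&(im[...,1]<80); wh=(im.min(2)>115)&near&(np.abs(im.max(2)-im.min(2))<40)
Rm=R.from_rotvec(p['rvec']).as_matrix();
r0=[world('wrist',(x,y),.074,p)[:2] for y,x in zip(*np.nonzero(red))]; r0=np.mean(r0,0)
c=np.array([.494,.105]); print('red',r0,np.hypot(*(r0-c)),np.degrees(np.arctan2(*(r0-c)[::-1])))
n,lab,st,ce=cv2.connectedComponentsWithStats(wh.astype(np.uint8))
for k in range(1,n):
    if st[k,4]<15: continue
    P=np.array([world('wrist',(x,y),.12,p)[:2] for y,x in zip(*np.nonzero(lab==k))]); Q=np.array([world('wrist',(x,y),.074,p)[:2] for y,x in zip(*np.nonzero(lab==k))])
    rr=np.hypot(*(P-c).T)
    print(k,st[k],'z.12 mean',P.mean(0),rr.min(),rr.max(),'ang',np.degrees(np.arctan2(*(P.mean(0)-c)[::-1])),'z.074',Q.mean(0),'ang',np.degrees(np.arctan2(*(Q.mean(0)-c)[::-1])))
    for a,b in((.004,.01),(.01,.015),(.015,.02),(.02,.025),(.025,.03),(.03,.035),(.035,.045)):
        m=(rr>=a)&(rr<b)
        if m.sum()>2: print('   ',a,m.sum(),P[m].mean(0).round(4))
E
python3 dialchk.py w4.png; python3 go.py .494 .105 .30 56.6
```

```text
257.60912031321743 171.19213703758476
red [0.45072395 0.08918828] 0.04607414573555347 -159.9292754547265
1 [230 110  46  17 257] z.12 mean [0.44107218 0.13720345] 0.0581724771992936 0.06755695420112401 ang 148.68195971794106 z.074 [0.44254261 0.13574163] ang 149.14509382244046
2 [274 112  46  57 628] z.12 mean [0.48269381 0.16229188] 0.05347716206503599 0.06751798800837945 ang 101.16351241117943 z.074 [0.49087267 0.16487373] ang 92.98996275062223
5 [197 136  22  46 294] z.12 mean [0.44759487 0.07530447] 0.0455820354703826 0.06339217825667008 ang -147.38404452440068 z.074 [0.4501166 0.063866 ] ang -136.85225645181202
6 [296 155  24  45 487] z.12 mean [0.52382028 0.1465904 ] 0.04195393872874321 0.061819104121833474 ang 54.35950674924162 z.074 [0.53862776 0.14664154] ang 43.01749514527642
    0.035 34 [0.5255 0.1347]
7 [233 178  41  55 547] z.12 mean [0.52218447 0.0835639 ] 0.0006164060669597701 0.059881449185893984 ang -37.255317432652305 z.074 [0.53672829 0.07345666] ang -36.43588963618646
    0.004 24 [0.4987 0.1003]
    0.01 20 [0.5036 0.0973]
    0.015 20 [0.508  0.0944]
    0.02 19 [0.5118 0.0914]
    0.025 32 [0.5163 0.0891]
    0.03 39 [0.5208 0.0862]
    0.035 245 [0.5223 0.0795]
24 [276 209   7   7  26] z.12 mean [0.53610752 0.10382911] 0.0388008641033611 0.04520756516691221 ang -1.592821366084976 z.074 [0.5528954  0.09698814] ang -7.746703224440233
    0.035 24 [0.5359 0.1039]
t 6.2 tcp [0.4938 0.105  0.335 ] phi 56.4 gap 1.00 F [-1.2 -0.3 -0.3] grip 0 q6 -1.00
d(cm) [-0.02  0.01  3.5 ] w(deg) [ 0.   0.  -0.2]
shift in axes after turn [-0.02  0.01  3.5 ]
```

The dial is within about 1° of white. Next is the blue doll in pocket3.

```bash
python3 go.py .563 .2165 .20 56.4
```

```text
t 6.2 tcp [0.4938 0.105  0.335 ] phi 56.4 gap 1.00 F [-1.2 -0.3 -0.3] grip 0 q6 -1.00
d(cm) [ 0.4  13.11 13.5 ] w(deg) [0. 0. 0.]
shift in axes after turn [ 0.4  13.11 13.5 ]
```

```bash
python3 -m inch '[{"dx":0.1,"dy":4,"dz":0,"wx":0,"wy":0,"wz":0},{"dx":0.1,"dy":5,"dz":0,"wx":0,"wy":0,"wz":0},{"dx":0.2,"dy":4.1,"dz":1,"wx":0,"wy":0,"wz":0},{"dx":0,"dy":0,"dz":4.5,"wx":0,"wy":0,"wz":0},{"dx":0,"dy":0,"dz":5,"wx":0,"wy":0,"wz":0},{"dx":0,"dy":0,"dz":3,"wx":0,"wy":0,"wz":0},{"dx":0,"dy":0,"dz":0,"wx":0,"wy":0,"wz":0},{"dx":0,"dy":0,"dz":0,"wx":0,"wy":0,"wz":0}]'; python3 go.py .563 .2165 .163 56.4
python3 - <<'E'
from look import *
snap('wrist','w5.png'); print(pix('wrist',[.563,.2165,.12]),pix('wrist',[.5628,.2176,.07]))
E
```

```text
t: 7.18
tcp_pos: [0.5636, 0.2164, 0.1999]
tool_rot: [0.289, 0.957, -0.0, -0.0]
force: [-0.2, -0.6, 0.3]
finger_gap: 0.997
gripper_force: 0.0
t 7.2 tcp [0.5636 0.2164 0.1999] phi 56.4 gap 1.00 F [-0.2 -0.6  0.3] grip 0 q6 -0.80
d(cm) [ 0.06 -0.02  3.69] w(deg) [-0. -0.  0.]
shift in axes after turn [ 0.06 -0.02  3.69]
[256.33145762 236.47159933] [257.66776969 205.03835458]
```

View pics/w5.png

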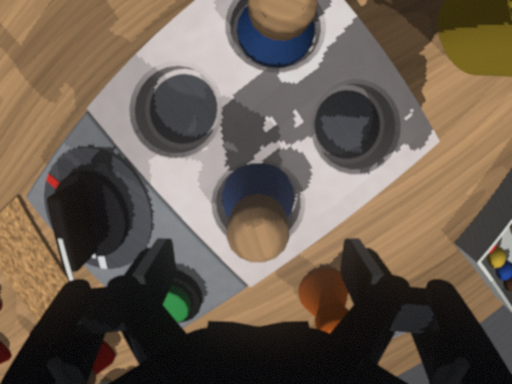

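The blue head is centred between the fingers at (258,230). Descend and grip.

```bash
python3 -c "
from look import *
for a in(-32,-34,-36):
  c,s=np.cos(np.radians(a)),np.sin(np.radians(a)); print(a,pix('wrist',[.494+.046*c,.105+.046*s,.074]),pix('wrist',[.494+.028*c,.105+.028*s,.12]))"
python3 -m inch '[{"dx":0,"dy":0,"dz":2,"wx":0,"wy":0,"wz":0},{"dx":0,"dy":0,"dz":1.7,"wx":0,"wy":0,"wz":0},{"dx":0,"dy":0,"dz":0,"wx":0,"wy":0,"wz":0}]' && python3 -m inch '[{"dx":0,"dy":0,"dz":0,"wx":0,"wy":0,"wz":0},{"dx":0,"dy":0,"dz":0,"wx":0,"wy":0,"wz":0},{"dx":0,"dy":0,"dz":0,"wx":0,"wy":0,"wz":0},{"dx":0,"dy":0,"dz":0,"wx":0,"wy":0,"wz":0},{"dx":0,"dy":0,"dz":0,"wx":0,"wy":0,"wz":0}]' 0 40 && python3 -m inch '[{"dx":0,"dy":0,"dz":-2,"wx":0,"wy":0,"wz":0},{"dx":0,"dy":0,"dz":-3,"wx":0,"wy":0,"wz":0},{"dx":0,"dy":0,"dz":-4,"wx":0,"wy":0,"wz":0},{"dx":0,"dy":0,"dz":-2,"wx":0,"wy":0,"wz":0},{"dx":0,"dy":0,"dz":0,"wx":0,"wy":0,"wz":0}]'; python3 go.py .529 -.114 .124 56.4
```

```text
-32 [103.87969446 261.48823429] [ 71.13685696 271.02943882]
-34 [102.3127004  261.35747339] [ 70.08356272 270.89680958]
-36 [100.74152904 261.1694561 ] [ 69.02345878 270.72306388]
t: 7.6
tcp_pos: [0.5628, 0.2162, 0.1623]
tool_rot: [0.289, 0.957, -0.0, -0.001]
force: [0.1, 0.6, -0.1]
finger_gap: 0.999
gripper_force: 0.0
t: 8.22
tcp_pos: [0.5637, 0.2164, 0.1637]
tool_rot: [0.289, 0.957, 0.0, 0.001]
force: [-0.8, -1.3, 5.1]
finger_gap: 0.401
gripper_force: 40.0
t: 8.85
tcp_pos: [0.564, 0.2166, 0.2742]
tool_rot: [0.289, 0.957, 0.001, 0.002]
force: [0.4, 0.3, -0.7]
finger_gap: 0.403
gripper_force: 40.2
t 8.8 tcp [0.564  0.2166 0.2742] phi 56.4 gap 0.40 F [ 0.4  0.3 -0.7] grip 40 q6 -0.80
d(cm) [-15.32 -29.52  14.99] w(deg) [0.1 0.1 0. ]
shift in axes after turn [-15.38 -29.47  15.02]
```

```bash
python3 -m inch '[{"dx":-1.5,"dy":-3,"dz":0,"wx":0,"wy":0,"wz":0},{"dx":-2.3,"dy":-4.5,"dz":0,"wx":0,"wy":0,"wz":0},{"dx":-2.6,"dy":-5,"dz":0,"wx":0,"wy":0,"wz":0},{"dx":-2.6,"dy":-5,"dz":0,"wx":0,"wy":0,"wz":0},{"dx":-2.6,"dy":-5,"dz":0,"wx":0,"wy":0,"wz":0},{"dx":-2.2,"dy":-4,"dz":0,"wx":0,"wy":0,"wz":0},{"dx":-1.5,"dy":-3,"dz":0,"wx":0,"wy":0,"wz":0},{"dx":0,"dy":0,"dz":0,"wx":0,"wy":0,"wz":0}]' && python3 -m inch '[{"dx":0,"dy":0,"dz":3,"wx":0,"wy":0,"wz":0},{"dx":0,"dy":0,"dz":4,"wx":0,"wy":0,"wz":0},{"dx":0,"dy":0,"dz":4,"wx":0,"wy":0,"wz":0},{"dx":0,"dy":0,"dz":2,"wx":0,"wy":0,"wz":0},{"dx":0,"dy":0,"dz":0,"wx":0,"wy":0,"wz":0},{"dx":0,"dy":0,"dz":0,"wx":0,"wy":0,"wz":0}]'; python3 go.py .529 -.114 .124 56.4
```

```text
t: 9.85
tcp_pos: [0.5269, -0.1161, 0.2712]
tool_rot: [0.291, 0.957, 0.0, -0.001]
force: [-0.4, 0.6, -1.2]
finger_gap: 0.404
gripper_force: 40.3
t: 10.6
tcp_pos: [0.5279, -0.1134, 0.1431]
tool_rot: [0.288, 0.957, 0.0, 0.0]
force: [0.3, -0.8, -0.8]
finger_gap: 0.401
gripper_force: 40.3
t 10.6 tcp [ 0.5279 -0.1134  0.1431] phi 56.5 gap 0.40 F [ 0.3 -0.8 -0.8] grip 40 q6 -1.40
d(cm) [-0.12  0.01  1.91] w(deg) [0.  0.  0.1]
shift in axes after turn [-0.12  0.01  1.91]
```

```bash
python3 -m inch '[{"dx":0,"dy":0,"dz":1,"wx":0,"wy":0,"wz":0},{"dx":0,"dy":0,"dz":0.6,"wx":0,"wy":0,"wz":0},{"dx":0,"dy":0,"dz":0.3,"wx":0,"wy":0,"wz":0},{"dx":0,"dy":0,"dz":0,"wx":0,"wy":0,"wz":0},{"dx":0,"dy":0,"dz":0,"wx":0,"wy":0,"wz":0}]' && python3 -m inch '[{"dx":0,"dy":0,"dz":0,"wx":0,"wy":0,"wz":0},{"dx":0,"dy":0,"dz":0,"wx":0,"wy":0,"wz":0},{"dx":0,"dy":0,"dz":0,"wx":0,"wy":0,"wz":0},{"dx":0,"dy":0,"dz":0,"wx":0,"wy":0,"wz":0},{"dx":0,"dy":0,"dz":-2,"wx":0,"wy":0,"wz":0},{"dx":0,"dy":0,"dz":-3,"wx":0,"wy":0,"wz":0},{"dx":0,"dy":0,"dz":-5,"wx":0,"wy":0,"wz":0},{"dx":0,"dy":0,"dz":-3,"wx":0,"wy":0,"wz":0}]' 1;  python3 go.py .464 .297 .21 56.4
```

```text
t: 11.22
tcp_pos: [0.5277, -0.1141, 0.124]
tool_rot: [0.289, 0.957, 0.0, 0.0]
force: [0.3, -0.7, -1.6]
finger_gap: 0.395
gripper_force: 40.3
t: 12.22
tcp_pos: [0.5282, -0.1142, 0.2561]
tool_rot: [0.289, 0.957, -0.0, 0.001]
force: [0.7, 1.0, -0.1]
finger_gap: 0.996
gripper_force: 0.0
t 12.2 tcp [ 0.5282 -0.1142  0.2561] phi 56.4 gap 1.00 F [ 0.7  1.  -0.1] grip 0 q6 -1.40
d(cm) [28.1  30.71  4.55] w(deg) [0.  0.2 0. ]
shift in axes after turn [28.1  30.7   4.61]
```

```bash
python3 -c "
from look import *
print(world('top',(117,195),.11),world('top',(100,176),.2),world('top',(125,185),.2),world('top',(338,139),.1),world('top',(213,150),.076))"
python3 -m inch '[{"dx":2,"dy":2.2,"dz":-1,"wx":0,"wy":0,"wz":0},{"dx":3.2,"dy":3.5,"dz":0,"wx":0,"wy":0,"wz":0},{"dx":4,"dy":4.4,"dz":0,"wx":0,"wy":0,"wz":0},{"dx":4,"dy":4.4,"dz":0,"wx":0,"wy":0,"wz":0},{"dx":4,"dy":4.4,"dz":0,"wx":0,"wy":0,"wz":0},{"dx":4,"dy":4.4,"dz":0,"wx":0,"wy":0,"wz":0},{"dx":3.5,"dy":3.8,"dz":0,"wx":0,"wy":0,"wz":0},{"dx":2.4,"dy":2.6,"dz":0,"wx":0,"wy":0,"wz":0},{"dx":1,"dy":1,"dz":0,"wx":0,"wy":0,"wz":0},{"dx":0,"dy":0,"dz":0,"wx":0,"wy":0,"wz":0}]';  python3 go.py .464 .297 .163 56.4
```

```text
[0.54214899 0.48582858 0.11      ] [0.58395986 0.50963342 0.2       ] [0.55803846 0.43599609 0.2       ] [ 0.72112683 -0.18768926  0.1       ] [0.69123328 0.20081658 0.076     ]
t: 13.48
tcp_pos: [0.4631, 0.2973, 0.2638]
tool_rot: [0.288, 0.958, -0.0, 0.0]
force: [-0.3, -1.1, 0.1]
finger_gap: 0.995
gripper_force: 0.0
t 13.5 tcp [0.4631 0.2973 0.2638] phi 56.5 gap 1.00 F [-0.3 -1.1  0.1] grip 0 q6 -0.62
d(cm) [-0.09  0.03 10.08] w(deg) [-0.   0.   0.1]
shift in axes after turn [-0.09  0.02 10.08]
```

```bash
python3 -m inch '[{"dx":-0.1,"dy":0,"dz":3,"wx":0,"wy":0,"wz":0},{"dx":0,"dy":0,"dz":4,"wx":0,"wy":0,"wz":0},{"dx":0,"dy":0,"dz":2,"wx":0,"wy":0,"wz":0},{"dx":0,"dy":0,"dz":1.1,"wx":0,"wy":0,"wz":0},{"dx":0,"dy":0,"dz":0,"wx":0,"wy":0,"wz":0}]' && python3 -m inch '[{"dx":0,"dy":0,"dz":0,"wx":0,"wy":0,"wz":0},{"dx":0,"dy":0,"dz":0,"wx":0,"wy":0,"wz":0},{"dx":0,"dy":0,"dz":0,"wx":0,"wy":0,"wz":0},{"dx":0,"dy":0,"dz":0,"wx":0,"wy":0,"wz":0},{"dx":0,"dy":0,"dz":0,"wx":0,"wy":0,"wz":0}]' 0 40 && python3 -m inch '[{"dx":0,"dy":0,"dz":-2,"wx":0,"wy":0,"wz":0},{"dx":0,"dy":0,"dz":-3,"wx":0,"wy":0,"wz":0},{"dx":0,"dy":0,"dz":-4,"wx":0,"wy":0,"wz":0},{"dx":0,"dy":0,"dz":-3,"wx":0,"wy":0,"wz":0},{"dx":0,"dy":0,"dz":0,"wx":0,"wy":0,"wz":0}]'; python3 go.py .449 -.104 .124 56.4
```

```text
t: 14.1
tcp_pos: [0.4644, 0.2956, 0.1625]
tool_rot: [0.289, 0.957, -0.0, -0.0]
force: [-0.5, -0.7, 0.7]
finger_gap: 1.001
gripper_force: 0.0
t: 14.72
tcp_pos: [0.4646, 0.2969, 0.1638]
tool_rot: [0.289, 0.957, 0.0, 0.001]
force: [0.5, -1.3, 6.2]
finger_gap: 0.402
gripper_force: 39.6
t: 15.35
tcp_pos: [0.4651, 0.2971, 0.285]
tool_rot: [0.289, 0.957, 0.002, 0.002]
force: [0.7, -0.5, -1.8]
finger_gap: 0.407
gripper_force: 40.1
t 15.3 tcp [0.4651 0.2971 0.285 ] phi 56.4 gap 0.41 F [ 0.7 -0.5 -1.8] grip 40 q6 -0.62
d(cm) [-20.78 -34.39  16.01] w(deg) [0.3 0.2 0. ]
shift in axes after turn [-20.85 -34.3   16.1 ]
```

```bash
python3 -m inch '[{"dx":-1.3,"dy":-2.1,"dz":0,"wx":0,"wy":0,"wz":0},{"dx":-2.3,"dy":-3.9,"dz":0,"wx":0,"wy":0,"wz":0},{"dx":-2.85,"dy":-4.7,"dz":0,"wx":0,"wy":0,"wz":0},{"dx":-2.85,"dy":-4.7,"dz":0,"wx":0,"wy":0,"wz":0},{"dx":-2.85,"dy":-4.7,"dz":0,"wx":0,"wy":0,"wz":0},{"dx":-2.85,"dy":-4.7,"dz":0,"wx":0,"wy":0,"wz":0},{"dx":-2.6,"dy":-4.3,"dz":0,"wx":0,"wy":0,"wz":0},{"dx":-2,"dy":-3.4,"dz":0,"wx":0,"wy":0,"wz":0},{"dx":-1.2,"dy":-1.9,"dz":0,"wx":0,"wy":0,"wz":0},{"dx":0,"dy":0,"dz":0,"wx":0,"wy":0,"wz":0}]' && python3 -m inch '[{"dx":0,"dy":0,"dz":3,"wx":0,"wy":0,"wz":0},{"dx":0,"dy":0,"dz":5,"wx":0,"wy":0,"wz":0},{"dx":0,"dy":0,"dz":4,"wx":0,"wy":0,"wz":0},{"dx":0,"dy":0,"dz":2,"wx":0,"wy":0,"wz":0},{"dx":0,"dy":0,"dz":0,"wx":0,"wy":0,"wz":0},{"dx":0,"dy":0,"dz":0,"wx":0,"wy":0,"wz":0}]'; python3 go.py .449 -.104 .124 56.4
```

```text
t: 16.6
tcp_pos: [0.4467, -0.1062, 0.2816]
tool_rot: [0.29, 0.957, 0.0, -0.001]
force: [-0.2, 0.6, -1.5]
finger_gap: 0.406
gripper_force: 40.2
t: 17.35
tcp_pos: [0.4473, -0.1045, 0.1432]
tool_rot: [0.288, 0.957, 0.0, 0.0]
force: [0.2, 0.1, -1.4]
finger_gap: 0.404
gripper_force: 40.2
t 17.4 tcp [ 0.4473 -0.1045  0.1432] phi 56.5 gap 0.40 F [ 0.2  0.1 -1.4] grip 40 q6 -1.46
d(cm) [-0.11  0.13  1.92] w(deg) [ 0.  -0.   0.1]
shift in axes after turn [-0.11  0.13  1.92]
```

```bash
python3 -m inch '[{"dx":0,"dy":0,"dz":1,"wx":0,"wy":0,"wz":0},{"dx":0,"dy":0,"dz":0.6,"wx":0,"wy":0,"wz":0},{"dx":0,"dy":0,"dz":0.3,"wx":0,"wy":0,"wz":0},{"dx":0,"dy":0,"dz":0,"wx":0,"wy":0,"wz":0},{"dx":0,"dy":0,"dz":0,"wx":0,"wy":0,"wz":0}]' && python3 -m inch '[{"dx":0,"dy":0,"dz":0,"wx":0,"wy":0,"wz":0},{"dx":0,"dy":0,"dz":0,"wx":0,"wy":0,"wz":0},{"dx":0,"dy":0,"dz":0,"wx":0,"wy":0,"wz":0},{"dx":0,"dy":0,"dz":0,"wx":0,"wy":0,"wz":0},{"dx":0,"dy":0,"dz":-2,"wx":0,"wy":0,"wz":0},{"dx":0,"dy":0,"dz":-4,"wx":0,"wy":0,"wz":0},{"dx":0,"dy":0,"dz":-6,"wx":0,"wy":0,"wz":0},{"dx":0,"dy":0,"dz":-4,"wx":0,"wy":0,"wz":0},{"dx":0,"dy":0,"dz":0,"wx":0,"wy":0,"wz":0},{"dx":0,"dy":0,"dz":0,"wx":0,"wy":0,"wz":0}]' 1;  python3 go.py .464 .297 .21 56.4
python3 - <<'E'
from look import *
t=snap('top','t2.png')[...,::-1]; w=snap('wrist','w6.png')[...,::-1]
cv2.imwrite('pics/both2.png',np.vstack([cv2.resize(t[130:290,270:440],(408,384)) if 0 else cv2.resize(t[150:270,250:430],(576,384),interpolation=cv2.INTER_CUBIC)]))
c=np.zeros((592,800,3),np.uint8); a=cv2.resize(t[150:270,250:430],(444,296),interpolation=cv2.INTER_CUBIC); c[:296,:444]=a; b=cv2.resize(w,(394,296)); c[296:592,:394]=b
cv2.imwrite('pics/both2.png',c)
E
```

```text
t: 17.98
tcp_pos: [0.4473, -0.1051, 0.1239]
tool_rot: [0.289, 0.957, -0.0, 0.0]
force: [-0.2, -0.3, -1.2]
finger_gap: 0.407
gripper_force: 40.2
t: 19.23
tcp_pos: [0.4466, -0.1047, 0.2834]
tool_rot: [0.289, 0.957, 0.0, -0.001]
force: [0.2, 0.1, -0.2]
finger_gap: 1.003
gripper_force: 0.0
t 19.2 tcp [ 0.4466 -0.1047  0.2834] phi 56.4 gap 1.00 F [ 0.2  0.1 -0.2] grip 0 q6 -1.46
d(cm) [20.76 34.43  7.36] w(deg) [-0.  -0.1  0. ]
shift in axes after turn [20.78 34.42  7.34]
```

View pics/both2.png

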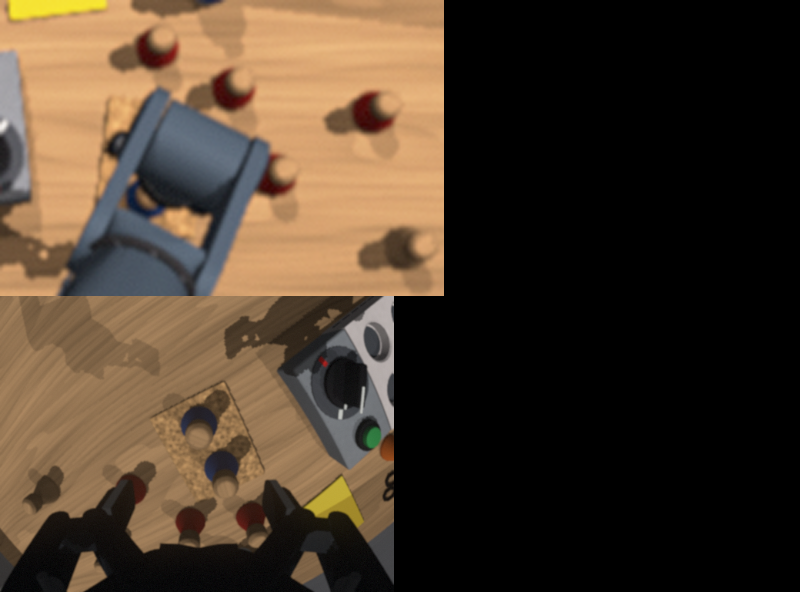

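Both blues stand on the cork mat, and all four reds look unmoved. Next is red3, the nearest.

```bash
cat > reds.py <<'E'
from look import *
def comps(im):
    im=im.astype(int);b,g,r=im[...,0],im[...,1],im[...,2]
    m=((r>55)&(g<r*.42)&(b<r*.45)).astype(np.uint8); m[:,:265]=0;m[:155]=0;m[275:]=0;m[:,440:]=0
    n,l,s,c=cv2.connectedComponentsWithStats(m); return [(c[k].round(1),s[k,4]) for k in range(1,n) if s[k,4]>20]
if __name__=='__main__':
    A=comps(cv2.imread('pics/top0.png')); im=eyes.snapshot('top')[...,::-1]; B=comps(im)
    for c,n in A: print('start',c,n,world('top',c,.03)[:2].round(3))
    for c,n in B:
        k=min(A,key=lambda a:np.hypot(*(a[0]-c))); print('now',c,n,'shift px',(c-k[0]).round(1),world('top',c,.03)[:2].round(3))
E
python3 reds.py; python3 go.py .478 -.270 .17 56.4
```

```text
start [307.5 168.8] 25 [ 0.641 -0.098]
start [316.2 173.3] 35 [ 0.627 -0.126]
start [338.9 185.3] 39 [ 0.588 -0.198]
start [346.5 190.5] 30 [ 0.571 -0.221]
start [396.8 193.4] 57 [ 0.563 -0.38 ]
start [355.9 219.2] 53 [ 0.48  -0.249]
now [311.9 172. ] 81 shift px [-4.3 -1.3] [ 0.631 -0.112]
now [341.9 188. ] 84 shift px [3.  2.7] [ 0.579 -0.207]
now [398.7 196.3] 103 shift px [1.9 2.9] [ 0.554 -0.385]
now [359.6 225.1] 41 shift px [3.7 5.9] [ 0.462 -0.26 ]
t 19.4 tcp [ 0.4465 -0.1047  0.2824] phi 56.4 gap 1.00 F [ 0.1 -0.8 -0.5] grip 0 q6 -1.46
d(cm) [-11.81 -12.02  11.2 ] w(deg) [-0.  -0.2  0. ]
shift in axes after turn [-11.78 -12.03  11.24]
```

```bash
cat > reds.py <<'E'
from look import *
H=[(315.6,165.3),(347.6,182.1),(407.2,192.1),(365.6,218.7)]  # head px at start
P=[(.6434,-.120),(.5908,-.218),(.5604,-.3995),(.4778,-.2702)]
A=cv2.imread('pics/top0.png'); im=np.ascontiguousarray(eyes.snapshot('top')[...,::-1])
for i,(u,v) in enumerate(H):
    u0,v0=int(u)-13,int(v)-7; T=A[v0:v0+20,u0:u0+20]; S=im[v0-30:v0+50,u0-30:u0+50]
    r=cv2.matchTemplate(S,T,cv2.TM_CCOEFF_NORMED); _,m,_,l=cv2.minMaxLoc(r); d=np.array(l)-30
    w=world('top',(u+d[0],v+d[1]),.076)[:2]; print('red',i,'score %.2f'%m,'shift px',d,'now',w.round(4))
E
python3 reds.py
python3 -m inch '[{"dx":-1.8,"dy":-2,"dz":0,"wx":0,"wy":0,"wz":0},{"dx":-3.5,"dy":-3.5,"dz":0,"wx":0,"wy":0,"wz":0},{"dx":-3.5,"dy":-3.5,"dz":1,"wx":0,"wy":0,"wz":0},{"dx":-2,"dy":-2,"dz":2,"wx":0,"wy":0,"wz":0},{"dx":-1,"dy":-1,"dz":4,"wx":0,"wy":0,"wz":0},{"dx":0,"dy":0,"dz":4,"wx":0,"wy":0,"wz":0},{"dx":0,"dy":0,"dz":0,"wx":0,"wy":0,"wz":0},{"dx":0,"dy":0,"dz":0,"wx":0,"wy":0,"wz":0}]'; python3 go.py .478 -.270 .117 56.4
python3 - <<'E'
from look import *
w=snap('wrist','w7.png'); print(pix('wrist',[.478,-.27,.075]))
E
```

```text
red 0 score 1.00 shift px [0 0] now [ 0.6431 -0.1201]
red 1 score 1.00 shift px [0 0] now [ 0.5905 -0.2181]
red 2 score 1.00 shift px [0 0] now [ 0.56   -0.3996]
red 3 score 0.87 shift px [1 0] now [ 0.4775 -0.2733]
t: 20.42
tcp_pos: [0.4795, -0.2703, 0.1742]
tool_rot: [0.289, 0.957, -0.0, 0.0]
force: [0.4, 0.0, 0.5]
finger_gap: 0.999
gripper_force: 0.0
t 20.4 tcp [ 0.4795 -0.2703  0.1742] phi 56.4 gap 1.00 F [0.4 0.  0.5] grip 0 q6 -1.70
d(cm) [ 0.14 -0.05  5.72] w(deg) [0. 0. 0.]
shift in axes after turn [ 0.14 -0.05  5.72]
[256.61826589 221.5097396 ]
```

View pics/w7.png

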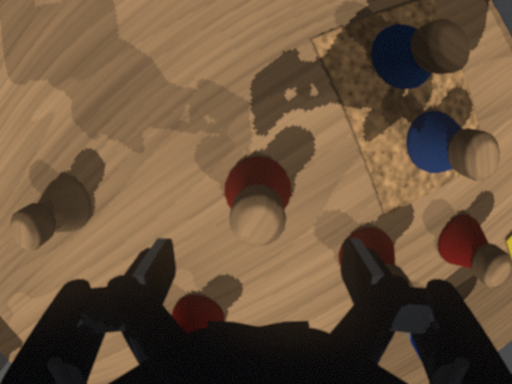

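The red head is at (257,217), between the fingers and close to the prediction. Grip it and lift.

```bash
python3 -m inch '[{"dx":0.1,"dy":0,"dz":3,"wx":0,"wy":0,"wz":0},{"dx":0,"dy":0,"dz":2,"wx":0,"wy":0,"wz":0},{"dx":0,"dy":0,"dz":0.7,"wx":0,"wy":0,"wz":0},{"dx":0,"dy":0,"dz":0,"wx":0,"wy":0,"wz":0}]' && python3 -m inch '[{"dx":0,"dy":0,"dz":0,"wx":0,"wy":0,"wz":0},{"dx":0,"dy":0,"dz":0,"wx":0,"wy":0,"wz":0},{"dx":0,"dy":0,"dz":0,"wx":0,"wy":0,"wz":0},{"dx":0,"dy":0,"dz":0,"wx":0,"wy":0,"wz":0},{"dx":0,"dy":0,"dz":0,"wx":0,"wy":0,"wz":0}]' 0 40 && python3 -m inch '[{"dx":0,"dy":0,"dz":-2,"wx":0,"wy":0,"wz":0},{"dx":0,"dy":0,"dz":-4,"wx":0,"wy":0,"wz":0},{"dx":0,"dy":0,"dz":-5,"wx":0,"wy":0,"wz":0},{"dx":0,"dy":0,"dz":-4,"wx":0,"wy":0,"wz":0},{"dx":0,"dy":0,"dz":-2,"wx":0,"wy":0,"wz":0},{"dx":0,"dy":0,"dz":0,"wx":0,"wy":0,"wz":0}]'; python3 go.py .554 .3066 .19 56.4
```

```text
t: 20.98
tcp_pos: [0.4789, -0.2699, 0.1178]
tool_rot: [0.289, 0.957, -0.0, 0.001]
force: [0.2, -0.2, -0.6]
finger_gap: 0.999
gripper_force: 0.0
t: 21.6
tcp_pos: [0.4786, -0.27, 0.1176]
tool_rot: [0.289, 0.957, -0.0, 0.0]
force: [-0.4, -0.5, 6.3]
finger_gap: 0.405
gripper_force: 39.8
t: 22.35
tcp_pos: [0.4788, -0.2701, 0.2883]
tool_rot: [0.289, 0.957, -0.001, 0.002]
force: [-0.3, -0.0, 0.4]
finger_gap: 0.403
gripper_force: 40.2
t 22.4 tcp [ 0.4788 -0.2701  0.2883] phi 56.4 gap 0.40 F [-0.3 -0.   0.4] grip 40 q6 -1.70
d(cm) [25.66 52.21  9.71] w(deg) [-0.   0.2  0. ]
shift in axes after turn [25.65 52.19  9.83]
```

```bash
python3 -m inch '[{"dx":1.3,"dy":2.7,"dz":0,"wx":0,"wy":0,"wz":0},{"dx":2.2,"dy":4.5,"dz":0,"wx":0,"wy":0,"wz":0},{"dx":2.7,"dy":5.5,"dz":0,"wx":0,"wy":0,"wz":0},{"dx":2.7,"dy":5.5,"dz":0,"wx":0,"wy":0,"wz":0},{"dx":2.7,"dy":5.5,"dz":0,"wx":0,"wy":0,"wz":0},{"dx":2.7,"dy":5.5,"dz":0,"wx":0,"wy":0,"wz":0},{"dx":2.7,"dy":5.5,"dz":0,"wx":0,"wy":0,"wz":0},{"dx":2.7,"dy":5.5,"dz":0,"wx":0,"wy":0,"wz":0},{"dx":2.7,"dy":5.5,"dz":0,"wx":0,"wy":0,"wz":0},{"dx":2,"dy":4,"dz":0,"wx":0,"wy":0,"wz":0}]' && python3 -m inch '[{"dx":1.25,"dy":2.5,"dz":0,"wx":0,"wy":0,"wz":0},{"dx":0,"dy":0,"dz":2,"wx":0,"wy":0,"wz":0},{"dx":0,"dy":0,"dz":4,"wx":0,"wy":0,"wz":0},{"dx":0,"dy":0,"dz":2.5,"wx":0,"wy":0,"wz":0},{"dx":0,"dy":0,"dz":0,"wx":0,"wy":0,"wz":0},{"dx":0,"dy":0,"dz":0,"wx":0,"wy":0,"wz":0},{"dx":0,"dy":0,"dz":0,"wx":0,"wy":0,"wz":0}]'; python3 go.py .554 .3066 .164 56.4
```

```text
t: 23.6
tcp_pos: [0.549, 0.2818, 0.2845]
tool_rot: [0.288, 0.958, -0.001, -0.001]
force: [0.4, 0.3, -0.9]
finger_gap: 0.405
gripper_force: 40.2
t: 24.48
tcp_pos: [0.554, 0.3072, 0.203]
tool_rot: [0.289, 0.957, 0.001, 0.001]
force: [-0.4, 0.2, -1.2]
finger_gap: 0.405
gripper_force: 40.2
t 24.5 tcp [0.554  0.3072 0.203 ] phi 56.4 gap 0.41 F [-0.4  0.2 -1.2] grip 40 q6 -0.65
d(cm) [-0.03 -0.06  3.9 ] w(deg) [0.1 0.1 0. ]
shift in axes after turn [-0.03 -0.05  3.9 ]
```

```bash
python3 -m inch '[{"dx":0,"dy":0,"dz":1.2,"wx":0,"wy":0,"wz":0},{"dx":0,"dy":0,"dz":1,"wx":0,"wy":0,"wz":0},{"dx":0,"dy":0,"dz":1,"wx":0,"wy":0,"wz":0},{"dx":0,"dy":0,"dz":0.6,"wx":0,"wy":0,"wz":0},{"dx":0,"dy":0,"dz":0,"wx":0,"wy":0,"wz":0},{"dx":0,"dy":0,"dz":0,"wx":0,"wy":0,"wz":0}]'; python3 go.py .554 .3066 .164 56.4
```

```text
t: 25.22
tcp_pos: [0.5534, 0.3071, 0.1637]
tool_rot: [0.289, 0.957, 0.0, 0.0]
force: [0.3, -0.6, -0.4]
finger_gap: 0.403
gripper_force: 40.2
t 25.2 tcp [0.5534 0.3071 0.1637] phi 56.4 gap 0.40 F [ 0.3 -0.6 -0.4] grip 40 q6 -0.65
d(cm) [-0.08 -0.01 -0.03] w(deg) [0. 0. 0.]
shift in axes after turn [-0.08 -0.01 -0.03]
```

```bash
python3 -m inch '[{"dx":0,"dy":0,"dz":0,"wx":0,"wy":0,"wz":0},{"dx":0,"dy":0,"dz":0,"wx":0,"wy":0,"wz":0},{"dx":0,"dy":0,"dz":0,"wx":0,"wy":0,"wz":0},{"dx":0,"dy":0,"dz":0,"wx":0,"wy":0,"wz":0},{"dx":0,"dy":0,"dz":-2,"wx":0,"wy":0,"wz":0},{"dx":0,"dy":0,"dz":-4,"wx":0,"wy":0,"wz":0},{"dx":0,"dy":0,"dz":-4,"wx":0,"wy":0,"wz":0},{"dx":0,"dy":0,"dz":-2,"wx":0,"wy":0,"wz":0},{"dx":0,"dy":0,"dz":0,"wx":0,"wy":0,"wz":0}]' 1;  python3 go.py .6434 -.120 .17 56.4; python3 reds.py
```

```text
t: 26.35
tcp_pos: [0.5542, 0.3073, 0.286]
tool_rot: [0.289, 0.957, 0.001, 0.002]
force: [0.1, -0.2, -1.0]
finger_gap: 0.999
gripper_force: 0.0
t 26.4 tcp [0.5542 0.3073 0.286 ] phi 56.4 gap 1.00 F [ 0.1 -0.2 -1. ] grip 0 q6 -0.65
d(cm) [-31.04 -30.71  11.57] w(deg) [0.2 0.2 0. ]
shift in axes after turn [-31.08 -30.66  11.6 ]
red 0 score 1.00 shift px [0 0] now [ 0.6431 -0.1201]
red 1 score 1.00 shift px [0 0] now [ 0.5905 -0.2181]
red 2 score 1.00 shift px [0 0] now [ 0.56   -0.3996]
red 3 score 0.61 shift px [ -8 -29] now [ 0.5669 -0.2482]
```

```bash
python3 -m inch '[{"dx":-1.5,"dy":-1.5,"dz":0,"wx":0,"wy":0,"wz":0},{"dx":-3,"dy":-3,"dz":0,"wx":0,"wy":0,"wz":0},{"dx":-4.2,"dy":-4.15,"dz":0,"wx":0,"wy":0,"wz":0},{"dx":-4.2,"dy":-4.15,"dz":0,"wx":0,"wy":0,"wz":0},{"dx":-4.2,"dy":-4.15,"dz":0,"wx":0,"wy":0,"wz":0},{"dx":-4.2,"dy":-4.15,"dz":0,"wx":0,"wy":0,"wz":0},{"dx":-4.2,"dy":-4.15,"dz":0,"wx":0,"wy":0,"wz":0},{"dx":-3.2,"dy":-3.2,"dz":1,"wx":0,"wy":0,"wz":0},{"dx":-1.6,"dy":-1.6,"dz":2,"wx":0,"wy":0,"wz":0},{"dx":-0.75,"dy":-0.65,"dz":3,"wx":0,"wy":0,"wz":0}]' && python3 -m inch '[{"dx":0,"dy":0,"dz":3,"wx":0,"wy":0,"wz":0},{"dx":0,"dy":0,"dz":2.5,"wx":0,"wy":0,"wz":0},{"dx":0,"dy":0,"dz":0,"wx":0,"wy":0,"wz":0},{"dx":0,"dy":0,"dz":0,"wx":0,"wy":0,"wz":0}]'
python3 go.py .6434 -.120 .117 56.4
cat > head.py <<'E'
# head.py x y z: find the bare-wood head near the predicted pixel in the wrist view (circle on an edge image)
from look import *
X=np.array([float(v) for v in sys.argv[1:4]]); im=eyes.snapshot('wrist')[...,::-1]; p=eyes.camera_params('wrist')
u=pix('wrist',X,p); r=np.hypot(*(pix('wrist',X+[.018,0,0],p)-u)); g=cv2.medianBlur(cv2.cvtColor(np.ascontiguousarray(im),cv2.COLOR_BGR2GRAY),3)
x0,y0=(u-45).astype(int); c=cv2.HoughCircles(g[y0:y0+90,x0:x0+90],cv2.HOUGH_GRADIENT,1,15,param1=80,param2=12,minRadius=int(r*.85),maxRadius=int(r*1.2))
print('pred',u.round(0),'r %.0f'%r)
for q in (c[0][:3] if c is not None else []): print('circle',(q[:2]+[x0,y0]).round(0),'r',q[2],'world',world('wrist',q[:2]+[x0,y0],X[2],p)[:2].round(4))
E
python3 head.py .6434 -.120 .075
```

```text
t: 27.65
tcp_pos: [0.6417, -0.1223, 0.222]
tool_rot: [0.29, 0.957, 0.0, -0.0]
force: [-0.6, 0.6, -0.1]
finger_gap: 0.997
gripper_force: 0.0
t: 28.15
tcp_pos: [0.6422, -0.1201, 0.1687]
tool_rot: [0.289, 0.957, 0.0, -0.0]
force: [-0.3, -0.1, 0.1]
finger_gap: 1.0
gripper_force: 0.0
t 28.1 tcp [ 0.6422 -0.1201  0.1687] phi 56.5 gap 1.00 F [-0.3 -0.1  0.1] grip 0 q6 -1.34
d(cm) [-0.1   0.08  5.17] w(deg) [-0.  -0.   0.1]
shift in axes after turn [-0.1   0.08  5.17]
pred [259. 229.] r 27
circle [260. 236.] r 31.4 world [ 0.6476 -0.1221]
```

Run:
```python
from look import *
im=snap('wrist','w8.png')[...,::-1]; u=pix('wrist',[.6434,-.12,.075]); c=cv2.resize(im[160:290,180:340],None,fx=4,fy=4,interpolation=cv2.INTER_CUBIC)
cv2.circle(c,tuple(int((v-o)*4) for v,o in zip(u,(180,160))),4,(255,0,255),-1)
cv2.imwrite('pics/c8.png',c)
```

```text
(no output)
```

View pics/c8.png

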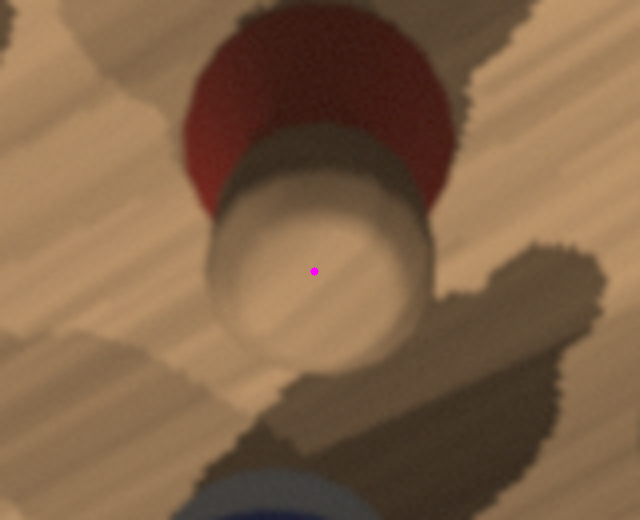

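The head centre is at about (320,272) in the crop and the prediction at (314,272), so the estimate is good. Grip and lift.

```bash
python3 -m inch '[{"dx":-0.1,"dy":0,"dz":3,"wx":0,"wy":0,"wz":0},{"dx":0,"dy":0,"dz":1.5,"wx":0,"wy":0,"wz":0},{"dx":0,"dy":0,"dz":0.7,"wx":0,"wy":0,"wz":0},{"dx":0,"dy":0,"dz":0,"wx":0,"wy":0,"wz":0}]' && python3 -m inch '[{"dx":0,"dy":0,"dz":0,"wx":0,"wy":0,"wz":0},{"dx":0,"dy":0,"dz":0,"wx":0,"wy":0,"wz":0},{"dx":0,"dy":0,"dz":0,"wx":0,"wy":0,"wz":0},{"dx":0,"dy":0,"dz":0,"wx":0,"wy":0,"wz":0},{"dx":0,"dy":0,"dz":0,"wx":0,"wy":0,"wz":0}]' 0 40 && python3 -m inch '[{"dx":0,"dy":0,"dz":-2,"wx":0,"wy":0,"wz":0},{"dx":0,"dy":0,"dz":-4,"wx":0,"wy":0,"wz":0},{"dx":0,"dy":0,"dz":-5,"wx":0,"wy":0,"wz":0},{"dx":0,"dy":0,"dz":-4,"wx":0,"wy":0,"wz":0},{"dx":0,"dy":0,"dz":-2,"wx":0,"wy":0,"wz":0},{"dx":0,"dy":0,"dz":0,"wx":0,"wy":0,"wz":0}]'; python3 go.py .4645 .2973 .19 56.4
```

```text
t: 28.75
tcp_pos: [0.6431, -0.121, 0.1169]
tool_rot: [0.289, 0.957, -0.0, -0.0]
force: [-0.0, 0.0, 0.6]
finger_gap: 1.0
gripper_force: 0.0
t: 29.38
tcp_pos: [0.6435, -0.1211, 0.1176]
tool_rot: [0.289, 0.957, -0.0, 0.001]
force: [0.3, 2.3, 3.9]
finger_gap: 0.404
gripper_force: 39.8
t: 30.12
tcp_pos: [0.6437, -0.1213, 0.2897]
tool_rot: [0.289, 0.957, -0.0, 0.002]
force: [-0.2, 0.1, -0.5]
finger_gap: 0.405
gripper_force: 40.1
t 30.1 tcp [ 0.6437 -0.1213  0.2897] phi 56.4 gap 0.40 F [-0.2  0.1 -0.5] grip 40 q6 -1.34
d(cm) [38.13 24.95  9.81] w(deg) [0.1 0.3 0. ]
shift in axes after turn [38.09 24.95  9.97]
```

```bash
python3 -m inch '[{"dx":1.6,"dy":1.05,"dz":0,"wx":0,"wy":0,"wz":0},{"dx":3.2,"dy":2.1,"dz":0,"wx":0,"wy":0,"wz":0},{"dx":4.6,"dy":3,"dz":0,"wx":0,"wy":0,"wz":0},{"dx":4.6,"dy":3,"dz":0,"wx":0,"wy":0,"wz":0},{"dx":4.6,"dy":3,"dz":0,"wx":0,"wy":0,"wz":0},{"dx":4.6,"dy":3,"dz":0,"wx":0,"wy":0,"wz":0},{"dx":4.6,"dy":3,"dz":0,"wx":0,"wy":0,"wz":0},{"dx":4.6,"dy":3,"dz":0,"wx":0,"wy":0,"wz":0},{"dx":3.5,"dy":2.3,"dz":0,"wx":0,"wy":0,"wz":0},{"dx":2.2,"dy":1.5,"dz":0,"wx":0,"wy":0,"wz":0}]' && python3 -m inch '[{"dx":0,"dy":0,"dz":0,"wx":0,"wy":0,"wz":0},{"dx":0,"dy":0,"dz":2,"wx":0,"wy":0,"wz":0},{"dx":0,"dy":0,"dz":4,"wx":0,"wy":0,"wz":0},{"dx":0,"dy":0,"dz":2.7,"wx":0,"wy":0,"wz":0},{"dx":0,"dy":0,"dz":0,"wx":0,"wy":0,"wz":0},{"dx":0,"dy":0,"dz":0,"wx":0,"wy":0,"wz":0},{"dx":0,"dy":0,"dz":0,"wx":0,"wy":0,"wz":0}]'; python3 go.py .4645 .2973 .164 56.4
```

```text
t: 31.38
tcp_pos: [0.4601, 0.2995, 0.2852]
tool_rot: [0.288, 0.958, -0.001, -0.002]
force: [-0.2, 0.6, -1.7]
finger_gap: 0.401
gripper_force: 40.1
t: 32.25
tcp_pos: [0.4644, 0.2977, 0.2011]
tool_rot: [0.289, 0.957, 0.001, 0.001]
force: [0.2, 0.2, -1.1]
finger_gap: 0.403
gripper_force: 40.2
t 32.2 tcp [0.4644 0.2977 0.2011] phi 56.4 gap 0.40 F [ 0.2  0.2 -1.1] grip 40 q6 -0.62
d(cm) [-0.02 -0.03  3.71] w(deg) [0.1 0.1 0. ]
shift in axes after turn [-0.03 -0.02  3.71]
```

```bash
python3 -m inch '[{"dx":0,"dy":0,"dz":1.1,"wx":0,"wy":0,"wz":0},{"dx":0,"dy":0,"dz":1,"wx":0,"wy":0,"wz":0},{"dx":0,"dy":0,"dz":1,"wx":0,"wy":0,"wz":0},{"dx":0,"dy":0,"dz":0.6,"wx":0,"wy":0,"wz":0},{"dx":0,"dy":0,"dz":0,"wx":0,"wy":0,"wz":0},{"dx":0,"dy":0,"dz":0,"wx":0,"wy":0,"wz":0}]' && python3 -m inch '[{"dx":0,"dy":0,"dz":0,"wx":0,"wy":0,"wz":0},{"dx":0,"dy":0,"dz":0,"wx":0,"wy":0,"wz":0},{"dx":0,"dy":0,"dz":0,"wx":0,"wy":0,"wz":0},{"dx":0,"dy":0,"dz":0,"wx":0,"wy":0,"wz":0},{"dx":0,"dy":0,"dz":-2,"wx":0,"wy":0,"wz":0},{"dx":0,"dy":0,"dz":-4,"wx":0,"wy":0,"wz":0},{"dx":0,"dy":0,"dz":-4,"wx":0,"wy":0,"wz":0},{"dx":0,"dy":0,"dz":-2,"wx":0,"wy":0,"wz":0},{"dx":0,"dy":0,"dz":0,"wx":0,"wy":0,"wz":0}]' 1;  python3 go.py .5908 -.218 .17 56.4; python3 reds.py
```

```text
t: 33.0
tcp_pos: [0.4637, 0.2978, 0.1631]
tool_rot: [0.289, 0.957, 0.0, 0.0]
force: [-1.8, 1.0, 3.7]
finger_gap: 0.405
gripper_force: 40.1
t: 34.12
tcp_pos: [0.4644, 0.2979, 0.2845]
tool_rot: [0.289, 0.957, 0.001, 0.002]
force: [-0.4, 0.6, -0.4]
finger_gap: 1.0
gripper_force: 0.0
t 34.1 tcp [0.4644 0.2979 0.2845] phi 56.4 gap 1.00 F [-0.4  0.6 -0.4] grip 0 q6 -0.62
d(cm) [-39.03 -36.03  11.43] w(deg) [0.2 0.1 0. ]
shift in axes after turn [-39.08 -35.97  11.45]
red 0 score 0.92 shift px [30 17] now [ 0.5898 -0.2119]
red 1 score 1.00 shift px [0 0] now [ 0.5905 -0.2181]
red 2 score 1.00 shift px [0 0] now [ 0.56   -0.3996]
red 3 score 0.61 shift px [ -8 -29] now [ 0.5669 -0.2482]
```

```bash
python3 -m inch '[{"dx":-1.6,"dy":-1.5,"dz":0,"wx":0,"wy":0,"wz":0},{"dx":-3.2,"dy":-2.95,"dz":0,"wx":0,"wy":0,"wz":0},{"dx":-4.5,"dy":-4.15,"dz":0,"wx":0,"wy":0,"wz":0},{"dx":-4.5,"dy":-4.15,"dz":0,"wx":0,"wy":0,"wz":0},{"dx":-4.5,"dy":-4.15,"dz":0,"wx":0,"wy":0,"wz":0},{"dx":-4.5,"dy":-4.15,"dz":0,"wx":0,"wy":0,"wz":0},{"dx":-4.5,"dy":-4.15,"dz":0,"wx":0,"wy":0,"wz":0},{"dx":-4.5,"dy":-4.15,"dz":0,"wx":0,"wy":0,"wz":0},{"dx":-3.4,"dy":-3.1,"dz":0,"wx":0,"wy":0,"wz":0},{"dx":-2.3,"dy":-2.1,"dz":1,"wx":0,"wy":0,"wz":0}]' && python3 -m inch '[{"dx":-1.55,"dy":-1.45,"dz":2,"wx":0,"wy":0,"wz":0},{"dx":0,"dy":0,"dz":4,"wx":0,"wy":0,"wz":0},{"dx":0,"dy":0,"dz":3,"wx":0,"wy":0,"wz":0},{"dx":0,"dy":0,"dz":1.3,"wx":0,"wy":0,"wz":0},{"dx":0,"dy":0,"dz":0,"wx":0,"wy":0,"wz":0},{"dx":0,"dy":0,"dz":0,"wx":0,"wy":0,"wz":0}]'
python3 reds.py | sed -n 2,3p; python3 go.py .5908 -.218 .117 56.4; python3 head.py .5908 -.218 .075
```

```text
t: 35.42
tcp_pos: [0.585, -0.2002, 0.2713]
tool_rot: [0.29, 0.957, 0.0, -0.0]
force: [0.3, 0.6, -0.4]
finger_gap: 0.998
gripper_force: 0.0
t: 36.17
tcp_pos: [0.5905, -0.2186, 0.1708]
tool_rot: [0.289, 0.957, -0.0, 0.001]
force: [-0.1, -0.5, 0.2]
finger_gap: 0.998
gripper_force: 0.0
red 1 score 0.75 shift px [ 14 -21] now [ 0.6569 -0.2628]
red 2 score 1.00 shift px [0 0] now [ 0.56   -0.3996]
t 36.2 tcp [ 0.5906 -0.2186  0.1712] phi 56.4 gap 1.00 F [ 0.2 -0.1  0.6] grip 0 q6 -1.52
d(cm) [0.03 0.06 5.42] w(deg) [0.  0.1 0. ]
shift in axes after turn [0.02 0.06 5.42]
pred [258. 226.] r 27
circle [258. 228.] r 29.3 world [ 0.5918 -0.2193]
```

Position confirmed from close by. Grip and lift.

```bash
python3 -m inch '[{"dx":0,"dy":0,"dz":3,"wx":0,"wy":0,"wz":0},{"dx":0,"dy":0,"dz":1.7,"wx":0,"wy":0,"wz":0},{"dx":0,"dy":0,"dz":0.7,"wx":0,"wy":0,"wz":0},{"dx":0,"dy":0,"dz":0,"wx":0,"wy":0,"wz":0}]' && python3 -m inch '[{"dx":0,"dy":0,"dz":0,"wx":0,"wy":0,"wz":0},{"dx":0,"dy":0,"dz":0,"wx":0,"wy":0,"wz":0},{"dx":0,"dy":0,"dz":0,"wx":0,"wy":0,"wz":0},{"dx":0,"dy":0,"dz":0,"wx":0,"wy":0,"wz":0},{"dx":0,"dy":0,"dz":0,"wx":0,"wy":0,"wz":0}]' 0 40 && python3 -m inch '[{"dx":0,"dy":0,"dz":-2,"wx":0,"wy":0,"wz":0},{"dx":0,"dy":0,"dz":-4,"wx":0,"wy":0,"wz":0},{"dx":0,"dy":0,"dz":-5,"wx":0,"wy":0,"wz":0},{"dx":0,"dy":0,"dz":-4,"wx":0,"wy":0,"wz":0},{"dx":0,"dy":0,"dz":-2,"wx":0,"wy":0,"wz":0},{"dx":0,"dy":0,"dz":0,"wx":0,"wy":0,"wz":0}]'; python3 go.py .5633 .217 .19 56.4
```

```text
t: 36.78
tcp_pos: [0.5899, -0.2183, 0.1158]
tool_rot: [0.289, 0.957, 0.0, -0.0]
force: [0.7, -0.4, -0.2]
finger_gap: 0.995
gripper_force: 0.0
t: 37.4
tcp_pos: [0.5903, -0.2186, 0.1166]
tool_rot: [0.289, 0.957, -0.0, 0.001]
force: [0.5, -0.6, 5.4]
finger_gap: 0.406
gripper_force: 40.3
t: 38.15
tcp_pos: [0.5905, -0.2186, 0.2886]
tool_rot: [0.289, 0.957, -0.001, 0.002]
force: [0.2, 0.1, -0.4]
finger_gap: 0.403
gripper_force: 40.0
t 38.1 tcp [ 0.5905 -0.2186  0.2886] phi 56.4 gap 0.40 F [ 0.2  0.1 -0.4] grip 40 q6 -1.52
d(cm) [26.4  34.78  9.75] w(deg) [0.  0.3 0. ]
shift in axes after turn [26.37 34.77  9.86]
```

```bash
python3 -m inch '[{"dx":1.2,"dy":1.6,"dz":0,"wx":0,"wy":0,"wz":0},{"dx":2.3,"dy":3,"dz":0,"wx":0,"wy":0,"wz":0},{"dx":3.3,"dy":4.35,"dz":0,"wx":0,"wy":0,"wz":0},{"dx":3.3,"dy":4.35,"dz":0,"wx":0,"wy":0,"wz":0},{"dx":3.3,"dy":4.35,"dz":0,"wx":0,"wy":0,"wz":0},{"dx":3.3,"dy":4.35,"dz":0,"wx":0,"wy":0,"wz":0},{"dx":3.3,"dy":4.35,"dz":0,"wx":0,"wy":0,"wz":0},{"dx":2.8,"dy":3.7,"dz":0,"wx":0,"wy":0,"wz":0},{"dx":2.1,"dy":2.7,"dz":0,"wx":0,"wy":0,"wz":0},{"dx":1.5,"dy":2,"dz":0,"wx":0,"wy":0,"wz":0}]' && python3 -m inch '[{"dx":0,"dy":0,"dz":0,"wx":0,"wy":0,"wz":0},{"dx":0,"dy":0,"dz":2,"wx":0,"wy":0,"wz":0},{"dx":0,"dy":0,"dz":4,"wx":0,"wy":0,"wz":0},{"dx":0,"dy":0,"dz":2.7,"wx":0,"wy":0,"wz":0},{"dx":0,"dy":0,"dz":0,"wx":0,"wy":0,"wz":0},{"dx":0,"dy":0,"dz":0,"wx":0,"wy":0,"wz":0},{"dx":0,"dy":0,"dz":0,"wx":0,"wy":0,"wz":0}]'; python3 go.py .5633 .217 .163 56.4
```

```text
t: 39.4
tcp_pos: [0.5596, 0.2199, 0.2839]
tool_rot: [0.288, 0.958, -0.001, -0.002]
force: [0.1, 0.2, -0.6]
finger_gap: 0.405
gripper_force: 40.0
t: 40.28
tcp_pos: [0.5628, 0.2172, 0.2003]
tool_rot: [0.289, 0.957, 0.001, 0.001]
force: [0.2, -0.2, -0.6]
finger_gap: 0.404
gripper_force: 40.1
t 40.3 tcp [0.5628 0.2172 0.2003] phi 56.4 gap 0.40 F [ 0.2 -0.2 -0.6] grip 40 q6 -0.80
d(cm) [-0.04 -0.    3.73] w(deg) [0.1 0.1 0. ]
shift in axes after turn [-0.05  0.01  3.73]
```

```bash
python3 -m inch '[{"dx":0,"dy":0,"dz":1.1,"wx":0,"wy":0,"wz":0},{"dx":0,"dy":0,"dz":1,"wx":0,"wy":0,"wz":0},{"dx":0,"dy":0,"dz":1,"wx":0,"wy":0,"wz":0},{"dx":0,"dy":0,"dz":0.6,"wx":0,"wy":0,"wz":0},{"dx":0,"dy":0,"dz":0,"wx":0,"wy":0,"wz":0},{"dx":0,"dy":0,"dz":0,"wx":0,"wy":0,"wz":0}]' && python3 -m inch '[{"dx":0,"dy":0,"dz":0,"wx":0,"wy":0,"wz":0},{"dx":0,"dy":0,"dz":0,"wx":0,"wy":0,"wz":0},{"dx":0,"dy":0,"dz":0,"wx":0,"wy":0,"wz":0},{"dx":0,"dy":0,"dz":0,"wx":0,"wy":0,"wz":0},{"dx":0,"dy":0,"dz":-2,"wx":0,"wy":0,"wz":0},{"dx":0,"dy":0,"dz":-4,"wx":0,"wy":0,"wz":0},{"dx":0,"dy":0,"dz":-4,"wx":0,"wy":0,"wz":0},{"dx":0,"dy":0,"dz":-2,"wx":0,"wy":0,"wz":0},{"dx":0,"dy":0,"dz":0,"wx":0,"wy":0,"wz":0}]' 1;  python3 go.py .5604 -.3995 .17 56.4; python3 reds.py
```

```text
t: 41.02
tcp_pos: [0.5616, 0.2171, 0.1626]
tool_rot: [0.289, 0.957, -0.0, -0.001]
force: [-2.7, -1.2, 6.5]
finger_gap: 0.407
gripper_force: 40.8
t: 42.15
tcp_pos: [0.563, 0.2174, 0.2837]
tool_rot: [0.289, 0.957, 0.001, 0.002]
force: [0.2, 0.1, 0.3]
finger_gap: 0.994
gripper_force: 0.0
t 42.1 tcp [0.563  0.2174 0.2837] phi 56.4 gap 0.99 F [0.2 0.1 0.3] grip 0 q6 -0.80
d(cm) [-33.87 -51.58  11.32] w(deg) [0.2 0.2 0. ]
shift in axes after turn [-33.93 -51.52  11.37]
red 0 score 0.68 shift px [ 18 -26] now [ 0.7265 -0.1773]
red 1 score 0.67 shift px [-30  19] now [ 0.5309 -0.125 ]
red 2 score 1.00 shift px [0 0] now [ 0.56   -0.3996]
red 3 score 0.55 shift px [ 6 22] now [ 0.4109 -0.2865]
```

```bash
python3 -m inch '[{"dx":-1.4,"dy":-2.1,"dz":0,"wx":0,"wy":0,"wz":0},{"dx":-2.6,"dy":-3.9,"dz":0,"wx":0,"wy":0,"wz":0},{"dx":-3.35,"dy":-5.1,"dz":0,"wx":0,"wy":0,"wz":0},{"dx":-3.35,"dy":-5.1,"dz":0,"wx":0,"wy":0,"wz":0},{"dx":-3.35,"dy":-5.1,"dz":0,"wx":0,"wy":0,"wz":0},{"dx":-3.35,"dy":-5.1,"dz":0,"wx":0,"wy":0,"wz":0},{"dx":-3.35,"dy":-5.1,"dz":0,"wx":0,"wy":0,"wz":0},{"dx":-3.35,"dy":-5.1,"dz":0,"wx":0,"wy":0,"wz":0},{"dx":-3.35,"dy":-5.1,"dz":0,"wx":0,"wy":0,"wz":0},{"dx":-2.9,"dy":-4.4,"dz":0,"wx":0,"wy":0,"wz":0}]' && python3 -m inch '[{"dx":-2.1,"dy":-3.2,"dz":1,"wx":0,"wy":0,"wz":0},{"dx":-1.45,"dy":-2.25,"dz":2,"wx":0,"wy":0,"wz":0},{"dx":0,"dy":0,"dz":4,"wx":0,"wy":0,"wz":0},{"dx":0,"dy":0,"dz":3,"wx":0,"wy":0,"wz":0},{"dx":0,"dy":0,"dz":1.2,"wx":0,"wy":0,"wz":0},{"dx":0,"dy":0,"dz":0,"wx":0,"wy":0,"wz":0},{"dx":0,"dy":0,"dz":0,"wx":0,"wy":0,"wz":0}]'
python3 go.py .5604 -.3995 .117 56.4; python3 head.py .5604 -.3995 .075
```

```text
t: 43.45
tcp_pos: [0.5591, -0.3367, 0.2796]
tool_rot: [0.289, 0.957, 0.001, -0.002]
force: [1.1, -0.3, -0.2]
finger_gap: 1.001
gripper_force: 0.0
t: 44.32
tcp_pos: [0.5601, -0.4002, 0.171]
tool_rot: [0.289, 0.957, -0.001, 0.001]
force: [-0.6, -0.2, 0.6]
finger_gap: 1.003
gripper_force: 0.0
t 44.3 tcp [ 0.5601 -0.4002  0.171 ] phi 56.4 gap 1.00 F [-0.6 -0.2  0.6] grip 0 q6 -1.77
d(cm) [0.03 0.07 5.4 ] w(deg) [-0.   0.1  0. ]
shift in axes after turn [0.02 0.07 5.4 ]
pred [259. 226.] r 27
circle [258. 222.] r 29.1 world [ 0.5583 -0.3983]
```

```bash
python3 -m inch '[{"dx":0.1,"dy":0,"dz":3,"wx":0,"wy":0,"wz":0},{"dx":0,"dy":0,"dz":1.6,"wx":0,"wy":0,"wz":0},{"dx":0,"dy":0,"dz":0.7,"wx":0,"wy":0,"wz":0},{"dx":0,"dy":0,"dz":0,"wx":0,"wy":0,"wz":0}]' && python3 -m inch '[{"dx":0,"dy":0,"dz":0,"wx":0,"wy":0,"wz":0},{"dx":0,"dy":0,"dz":0,"wx":0,"wy":0,"wz":0},{"dx":0,"dy":0,"dz":0,"wx":0,"wy":0,"wz":0},{"dx":0,"dy":0,"dz":0,"wx":0,"wy":0,"wz":0},{"dx":0,"dy":0,"dz":0,"wx":0,"wy":0,"wz":0}]' 0 40 && python3 -m inch '[{"dx":0,"dy":0,"dz":-2,"wx":0,"wy":0,"wz":0},{"dx":0,"dy":0,"dz":-4,"wx":0,"wy":0,"wz":0},{"dx":0,"dy":0,"dz":-5,"wx":0,"wy":0,"wz":0},{"dx":0,"dy":0,"dz":-4,"wx":0,"wy":0,"wz":0},{"dx":0,"dy":0,"dz":-2,"wx":0,"wy":0,"wz":0},{"dx":0,"dy":0,"dz":0,"wx":0,"wy":0,"wz":0}]'; python3 go.py .4738 .2078 .19 56.4
```

```text
t: 44.88
tcp_pos: [0.5587, -0.3993, 0.1169]
tool_rot: [0.289, 0.957, 0.0, -0.0]
force: [-0.6, -0.3, 0.5]
finger_gap: 0.999
gripper_force: 0.0
t: 45.5
tcp_pos: [0.559, -0.3994, 0.1177]
tool_rot: [0.289, 0.957, -0.0, 0.001]
force: [-0.4, 1.2, 3.8]
finger_gap: 0.4
gripper_force: 40.1
t: 46.25
tcp_pos: [0.5591, -0.3998, 0.2899]
tool_rot: [0.289, 0.957, -0.001, 0.002]
force: [-0.4, 0.0, -0.9]
finger_gap: 0.405
gripper_force: 40.1
t 46.2 tcp [ 0.5591 -0.3998  0.2899] phi 56.4 gap 0.41 F [-0.4  0.  -0.9] grip 40 q6 -1.77
d(cm) [40.76 45.91  9.73] w(deg) [-0.1  0.3  0. ]
shift in axes after turn [40.73 45.89  9.99]
```

```bash
python3 -m inch '[{"dx":1.6,"dy":1.8,"dz":0,"wx":0,"wy":0,"wz":0},{"dx":3,"dy":3.4,"dz":0,"wx":0,"wy":0,"wz":0},{"dx":4.05,"dy":4.55,"dz":0,"wx":0,"wy":0,"wz":0},{"dx":4.05,"dy":4.55,"dz":0,"wx":0,"wy":0,"wz":0},{"dx":4.05,"dy":4.55,"dz":0,"wx":0,"wy":0,"wz":0},{"dx":4.05,"dy":4.55,"dz":0,"wx":0,"wy":0,"wz":0},{"dx":4.05,"dy":4.55,"dz":0,"wx":0,"wy":0,"wz":0},{"dx":4.05,"dy":4.55,"dz":0,"wx":0,"wy":0,"wz":0},{"dx":4.05,"dy":4.55,"dz":0,"wx":0,"wy":0,"wz":0},{"dx":3.5,"dy":3.95,"dz":0,"wx":0,"wy":0,"wz":0}]' && python3 -m inch '[{"dx":2.6,"dy":2.95,"dz":0,"wx":0,"wy":0,"wz":0},{"dx":1.7,"dy":1.95,"dz":0,"wx":0,"wy":0,"wz":0},{"dx":0,"dy":0,"dz":2,"wx":0,"wy":0,"wz":0},{"dx":0,"dy":0,"dz":4,"wx":0,"wy":0,"wz":0},{"dx":0,"dy":0,"dz":2.7,"wx":0,"wy":0,"wz":0},{"dx":0,"dy":0,"dz":0,"wx":0,"wy":0,"wz":0},{"dx":0,"dy":0,"dz":0,"wx":0,"wy":0,"wz":0},{"dx":0,"dy":0,"dz":0,"wx":0,"wy":0,"wz":0}]'; python3 go.py .4738 .2078 .164 56.4
```

```text
t: 47.5
tcp_pos: [0.4802, 0.1459, 0.2859]
tool_rot: [0.289, 0.957, -0.0, -0.001]
force: [1.1, 0.1, -0.4]
finger_gap: 0.406
gripper_force: 40.1
t: 48.5
tcp_pos: [0.4736, 0.2087, 0.201]
tool_rot: [0.289, 0.957, 0.001, 0.001]
force: [-0.0, -0.4, -0.5]
finger_gap: 0.409
gripper_force: 40.2
t 48.5 tcp [0.4736 0.2087 0.201 ] phi 56.4 gap 0.41 F [-0.  -0.4 -0.5] grip 40 q6 -0.79
d(cm) [-0.05 -0.07  3.7 ] w(deg) [0.1 0.1 0. ]
shift in axes after turn [-0.06 -0.06  3.7 ]
```

```bash
python3 -m inch '[{"dx":0,"dy":-0.05,"dz":1.1,"wx":0,"wy":0,"wz":0},{"dx":0,"dy":0,"dz":1,"wx":0,"wy":0,"wz":0},{"dx":0,"dy":0,"dz":1,"wx":0,"wy":0,"wz":0},{"dx":0,"dy":0,"dz":0.6,"wx":0,"wy":0,"wz":0},{"dx":0,"dy":0,"dz":0,"wx":0,"wy":0,"wz":0},{"dx":0,"dy":0,"dz":0,"wx":0,"wy":0,"wz":0}]' && python3 -m inch '[{"dx":0,"dy":0,"dz":0,"wx":0,"wy":0,"wz":0},{"dx":0,"dy":0,"dz":0,"wx":0,"wy":0,"wz":0},{"dx":0,"dy":0,"dz":0,"wx":0,"wy":0,"wz":0},{"dx":0,"dy":0,"dz":0,"wx":0,"wy":0,"wz":0},{"dx":0,"dy":0,"dz":-2,"wx":0,"wy":0,"wz":0},{"dx":0,"dy":0,"dz":-4,"wx":0,"wy":0,"wz":0},{"dx":0,"dy":0,"dz":-5,"wx":0,"wy":0,"wz":0},{"dx":0,"dy":0,"dz":-4,"wx":0,"wy":0,"wz":0},{"dx":0,"dy":0,"dz":-1,"wx":0,"wy":0,"wz":0},{"dx":0,"dy":0,"dz":0,"wx":0,"wy":0,"wz":0}]' 1;  python3 go.py .494 .105 .164 56.5
python3 - <<'E'
from look import *
w=snap('wrist','w9.png')
E
```

```text
t: 49.25
tcp_pos: [0.4722, 0.2082, 0.1636]
tool_rot: [0.289, 0.957, -0.0, -0.0]
force: [-2.7, -0.1, 8.7]
finger_gap: 0.405
gripper_force: 41.0
t: 50.5
tcp_pos: [0.4725, 0.2081, 0.3228]
tool_rot: [0.289, 0.957, 0.0, 0.0]
force: [-0.6, 0.0, 0.3]
finger_gap: 1.003
gripper_force: 0.0
t 50.5 tcp [0.4725 0.2081 0.3228] phi 56.4 gap 1.00 F [-0.6  0.   0.3] grip 0 q6 -0.79
d(cm) [-7.49 -7.4  15.88] w(deg) [ 0.   0.  -0.1]
shift in axes after turn [-7.49 -7.41 15.88]
```

View pics/w9.png

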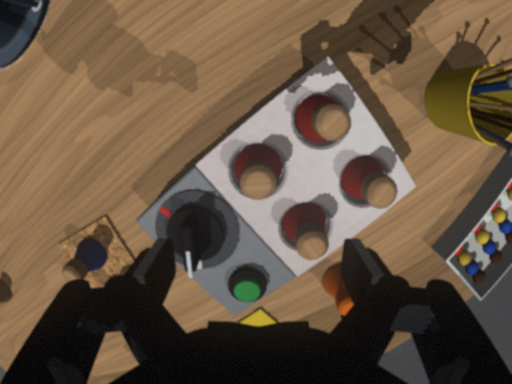

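All four reds stand upright in their pockets, with heads at (331,122), (258,182), (379,191) and (312,245). Now the dial.

```bash
python3 -m inch '[{"dx":-3,"dy":-3,"dz":0,"wx":0,"wy":0,"wz":0},{"dx":-3,"dy":-3,"dz":2,"wx":0,"wy":0,"wz":0},{"dx":-1.5,"dy":-1.4,"dz":3,"wx":0,"wy":0,"wz":0},{"dx":0,"dy":0,"dz":4,"wx":0,"wy":0,"wz":0},{"dx":0,"dy":0,"dz":4,"wx":0,"wy":0,"wz":0},{"dx":0,"dy":0,"dz":0,"wx":0,"wy":0,"wz":0},{"dx":0,"dy":0,"dz":0,"wx":0,"wy":0,"wz":0}]'; python3 dialchk.py w10.png | grep -A9 -E 'red|^[0-9]+ .*ang -3'; python3 go.py .494 .105 .165 56.5
```

```text
t: 51.42
tcp_pos: [0.4943, 0.1051, 0.1928]
tool_rot: [0.289, 0.957, -0.0, -0.0]
force: [0.4, 0.0, -0.0]
finger_gap: 1.003
gripper_force: 0.0
red [0.45957403 0.09085062] 0.037220321695418994 -157.65689572320215
1 [252 247  10  37 330] z.12 mean [0.5058172 0.0969336] 0.0026264102488070327 0.02670005089574793 ang -34.31736491450251 z.074 [0.52912891 0.08115207] ang -34.171369794206235
    0.004 87 [0.4996 0.1011]
    0.01 71 [0.5043 0.0979]
    0.015 64 [0.5084 0.0951]
    0.02 63 [0.5125 0.0924]
    0.025 25 [0.5155 0.0906]
2 [268 261  37  22 152] z.12 mean [0.51933741 0.10600495] 0.022826035140718605 0.029310365429735367 ang 2.271323999552284 z.074 [0.54696972 0.0931223 ] ang -12.638691732717856
    0.02 37 [0.5177 0.1018]
    0.025 115 [0.5199 0.1074]
3 [212 263  34  20 162] z.12 mean [0.50297011 0.08146422] 0.022578349902894135 0.028328303117665373 ang -69.13681673446526 z.074 [0.525372   0.06073921] ang -54.6710234760463
t 51.5 tcp [0.4948 0.1051 0.1936] phi 56.4 gap 1.00 F [ 0.1  0.8 -1.2] grip 0 q6 -1.00
d(cm) [ 0.06 -0.05  2.86] w(deg) [ 0.   0.1 -0.1]
shift in axes after turn [ 0.06 -0.05  2.86]
```

```bash
python3 -m inch '[{"dx":0,"dy":0,"dz":1.5,"wx":0,"wy":0,"wz":0},{"dx":0,"dy":0,"dz":1.2,"wx":0,"wy":0,"wz":0},{"dx":0,"dy":0,"dz":0,"wx":0,"wy":0,"wz":0}]' && python3 -m inch '[{"dx":0,"dy":0,"dz":0,"wx":0,"wy":0,"wz":0},{"dx":0,"dy":0,"dz":0,"wx":0,"wy":0,"wz":0},{"dx":0,"dy":0,"dz":0,"wx":0,"wy":0,"wz":0},{"dx":0,"dy":0,"dz":0,"wx":0,"wy":0,"wz":0},{"dx":0,"dy":0,"dz":0,"wx":0,"wy":0,"wz":0},{"dx":0,"dy":0,"dz":0,"wx":0,"wy":0,"wz":0}]' 0 30 && python3 -m inch '[{"dx":0,"dy":0,"dz":0,"wx":0,"wy":0,"wz":10.5},{"dx":0,"dy":0,"dz":0,"wx":0,"wy":0,"wz":10.5},{"dx":0,"dy":0,"dz":0,"wx":0,"wy":0,"wz":10.5},{"dx":0,"dy":0,"dz":0,"wx":0,"wy":0,"wz":10.5},{"dx":0,"dy":0,"dz":0,"wx":0,"wy":0,"wz":10.5},{"dx":0,"dy":0,"dz":0,"wx":0,"wy":0,"wz":10.5}]' && python3 -m inch '[{"dx":0,"dy":0,"dz":0,"wx":0,"wy":0,"wz":10.5},{"dx":0,"dy":0,"dz":0,"wx":0,"wy":0,"wz":10.5},{"dx":0,"dy":0,"dz":0,"wx":0,"wy":0,"wz":10.5},{"dx":0,"dy":0,"dz":0,"wx":0,"wy":0,"wz":10.5},{"dx":0,"dy":0,"dz":0,"wx":0,"wy":0,"wz":10.5},{"dx":0,"dy":0,"dz":0,"wx":0,"wy":0,"wz":10.5},{"dx":0,"dy":0,"dz":0,"wx":0,"wy":0,"wz":0},{"dx":0,"dy":0,"dz":0,"wx":0,"wy":0,"wz":0}]'; python3 go.py .494 .105 .165 -69.5
```

```text
t: 51.85
tcp_pos: [0.4936, 0.1051, 0.165]
tool_rot: [0.289, 0.957, -0.0, -0.001]
force: [-0.5, -0.1, 0.4]
finger_gap: 1.004
gripper_force: 0.0
t: 52.6
tcp_pos: [0.4941, 0.1046, 0.1662]
tool_rot: [0.289, 0.957, -0.0, -0.0]
force: [-1.0, -3.8, 4.7]
finger_gap: 0.156
gripper_force: 32.4
t: 53.35
tcp_pos: [0.4945, 0.1048, 0.1662]
tool_rot: [0.748, 0.663, 0.0, 0.001]
force: [-1.5, -2.8, 5.6]
finger_gap: 0.157
gripper_force: 32.2
t: 54.35
tcp_pos: [0.4949, 0.1044, 0.1663]
tool_rot: [0.984, 0.179, 0.001, 0.001]
force: [-0.6, -4.6, 4.3]
finger_gap: 0.159
gripper_force: 32.3
t 54.4 tcp [0.4949 0.1044 0.1663] phi -69.4 gap 0.16 F [-0.6 -4.6  4.3] grip 32 q6 1.20
d(cm) [-0.06 -0.08  0.13] w(deg) [ 0.1 -0.1  0.1]
shift in axes after turn [-0.06 -0.08  0.13]
```

Release, rise to 0.30 and measure.

```bash
python3 -m inch '[{"dx":0,"dy":0,"dz":0,"wx":0,"wy":0,"wz":0},{"dx":0,"dy":0,"dz":0,"wx":0,"wy":0,"wz":0},{"dx":0,"dy":0,"dz":0,"wx":0,"wy":0,"wz":0},{"dx":0,"dy":0,"dz":0,"wx":0,"wy":0,"wz":0},{"dx":0,"dy":0,"dz":-3,"wx":0,"wy":0,"wz":0},{"dx":0,"dy":0,"dz":-5,"wx":0,"wy":0,"wz":0},{"dx":0,"dy":0,"dz":-5,"wx":0,"wy":0,"wz":0},{"dx":0,"dy":0,"dz":-2,"wx":0,"wy":0,"wz":0},{"dx":0,"dy":0,"dz":0,"wx":0,"wy":0,"wz":0},{"dx":0,"dy":0,"dz":0,"wx":0,"wy":0,"wz":0}]' 1; python3 -c "
from look import *
dial('w11.png')"; python3 dialchk.py w12.png | grep -A9 -E 'red|^[0-9]+ .*ang -1[56]'; python3 go.py .5925 .1135 .25 -69.5
```

```text
t: 55.6
tcp_pos: [0.4935, 0.1051, 0.3148]
tool_rot: [0.984, 0.177, -0.001, -0.0]
force: [0.1, -0.0, -0.1]
finger_gap: 1.0
gripper_force: 0.0
red [0.44759582 0.09093153] 0.04848989640899381 -163.1341388053139
1 [ 219  112   97   59 1167] z.12 mean [0.54339982 0.1076497 ] 0.0382846195873426 0.0637965920596932 ang 3.070277325316158 z.074 [0.54022075 0.10354624] ang -1.8015054743233165
    0.035 55 [0.5327 0.0892]
2 [197 130  20  68 554] z.12 mean [0.49366069 0.1579868 ] 0.048606776444208286 0.06201648062768053 ang 90.36689681054189 z.074 [0.4818333  0.16263563] ang 101.9199570689468
3 [205 179  38  36 374] z.12 mean [0.46271564 0.13667763] 0.035861416988720786 0.05596936298899838 ang 134.64212320180508 z.074 [0.44550772 0.13762137] ang 146.07078198338078
    0.035 171 [0.4625 0.1304]
4 [257 183   6  35 143] z.12 mean [0.47663803 0.09790462] 0.00127807576905554 0.0351754664421211 ang -157.77145510317783 z.074 [0.46185085 0.09210675] ang -158.14700209090466
    0.004 25 [0.4879 0.1021]
    0.01 22 [0.4825 0.1001]
    0.015 21 [0.4776 0.0982]
    0.02 20 [0.4728 0.0964]
    0.025 19 [0.4681 0.0948]
    0.03 22 [0.4637 0.0931]
    0.035 4 [0.4613 0.0921]
6 [264 203  34  22 215] z.12 mean [0.46910668 0.07290451] 0.03476812574133408 0.05114452545368362 ang -127.79721950443616 z.074 [0.45300999 0.06275978] ang -134.13941555103594
    0.035 168 [0.4695 0.0746]
t 55.7 tcp [0.4935 0.105  0.3144] phi -69.6 gap 1.00 F [-1.  -0.2  0.2] grip 0 q6 1.20
d(cm) [9.6  2.67 6.4 ] w(deg) [-0.1  0.2 -0.1]
shift in axes after turn [9.57 2.67 6.44]
```

View pics/plan_w11.png

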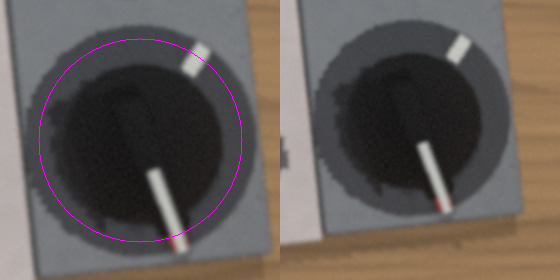

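The pointer measures -159.6° against red at -159.1° to -159.5°, so it is on the red mark. Now move over the start button with the fingers shut.

```bash
python3 -m inch '[{"dx":3.2,"dy":0.9,"dz":0,"wx":0,"wy":0,"wz":0},{"dx":3.2,"dy":0.9,"dz":0,"wx":0,"wy":0,"wz":0},{"dx":3.2,"dy":0.9,"dz":2,"wx":0,"wy":0,"wz":0},{"dx":0,"dy":0,"dz":4,"wx":0,"wy":0,"wz":0},{"dx":0,"dy":0,"dz":4,"wx":0,"wy":0,"wz":0},{"dx":0,"dy":0,"dz":2,"wx":0,"wy":0,"wz":0},{"dx":0,"dy":0,"dz":0,"wx":0,"wy":0,"wz":0},{"dx":0,"dy":0,"dz":0,"wx":0,"wy":0,"wz":0},{"dx":0,"dy":0,"dz":0,"wx":0,"wy":0,"wz":0}]' 0 20; python3 go.py .5928 .1135 .16 -69.5
python3 - <<'E'
from look import *
p=eyes.camera_params('wrist'); im=eyes.snapshot('wrist').astype(int); m=(im[...,1]>90)&(im[...,0]<im[...,1]*.6)&(im[...,2]<im[...,1]*.7); ys,xs=np.nonzero(m); print(len(xs),xs.min(),xs.max(),ys.min(),ys.max()); c=(xs.mean(),ys.mean())
for z in(.078,.082,.086): print(world('wrist',c,z,p), np.hypot(*(world('wrist',(xs.min(),c[1]),z,p)-world('wrist',(xs.max(),c[1]),z,p))[:2]))
E
```

```text
t: 56.82
tcp_pos: [0.5943, 0.1132, 0.197]
tool_rot: [0.984, 0.177, 0.001, 0.0]
force: [-0.0, -0.6, 0.3]
finger_gap: 0.003
gripper_force: 0.0
t 56.8 tcp [0.5943 0.1132 0.197 ] phi -69.6 gap 0.00 F [-0.  -0.6  0.3] grip 0 q6 1.22
d(cm) [-0.14 -0.08  3.7 ] w(deg) [ 0.  -0.1 -0.1]
shift in axes after turn [-0.13 -0.08  3.7 ]
1062 231 278 204 237
[0.5886459  0.11327909 0.078     ] 0.032426905616726356
[0.59019621 0.1138318  0.082     ] 0.031742797459668445
[0.59174652 0.11438451 0.086     ] 0.031058689302610482
```

```bash
python3 -m inch '[{"dx":-0.3,"dy":0,"dz":1.5,"wx":0,"wy":0,"wz":0},{"dx":0,"dy":0,"dz":1.5,"wx":0,"wy":0,"wz":0},{"dx":0,"dy":0,"dz":0,"wx":0,"wy":0,"wz":0},{"dx":0,"dy":0,"dz":0,"wx":0,"wy":0,"wz":0}]' && python3 -m inch '[{"dx":0,"dy":0,"dz":0.5,"wx":0,"wy":0,"wz":0},{"dx":0,"dy":0,"dz":0.4,"wx":0,"wy":0,"wz":0},{"dx":0,"dy":0,"dz":0.2,"wx":0,"wy":0,"wz":0},{"dx":0,"dy":0,"dz":0,"wx":0,"wy":0,"wz":0},{"dx":0,"dy":0,"dz":0,"wx":0,"wy":0,"wz":0}]'; python3 go.py .591 .1137 .16 -69.5
```

```text
t: 57.38
tcp_pos: [0.5907, 0.1122, 0.1655]
tool_rot: [0.984, 0.177, -0.0, -0.0]
force: [1.1, -0.3, -0.2]
finger_gap: 0.0
gripper_force: 0.0
t: 58.0
tcp_pos: [0.5913, 0.1122, 0.1584]
tool_rot: [0.984, 0.177, 0.001, 0.0]
force: [-5.0, -0.8, 20.4]
finger_gap: 0.004
gripper_force: 10.2
t 58.0 tcp [0.5913 0.1122 0.1584] phi -69.6 gap 0.00 F [-5.  -0.8 20.4] grip 10 q6 1.22
d(cm) [ 0.02 -0.15 -0.16] w(deg) [ 0.1 -0.1 -0.1]
shift in axes after turn [ 0.02 -0.15 -0.16]
```

20 N is well above the 5 N needed, so the button is fully down. Back off and check.

```bash
python3 -m inch '[{"dx":0,"dy":0,"dz":-1,"wx":0,"wy":0,"wz":0},{"dx":0,"dy":0,"dz":-3,"wx":0,"wy":0,"wz":0},{"dx":0,"dy":0,"dz":-5,"wx":0,"wy":0,"wz":0},{"dx":0,"dy":0,"dz":-4,"wx":0,"wy":0,"wz":0},{"dx":-4,"dy":0,"dz":0,"wx":0,"wy":0,"wz":0},{"dx":-4,"dy":-2,"dz":0,"wx":0,"wy":0,"wz":0},{"dx":0,"dy":0,"dz":0,"wx":0,"wy":0,"wz":0},{"dx":0,"dy":0,"dz":0,"wx":0,"wy":0,"wz":0},{"dx":0,"dy":0,"dz":0,"wx":0,"wy":0,"wz":0}]' 0.3
python3 dialchk.py w13.png | grep -A9 -E '^[0-9]+ .*ang -1[56]'
python3 - <<'E'
from look import *
w=snap('wrist','w14.png')[...,::-1]; s=snap('side','s14.png')[...,::-1]
c=np.zeros((592,788,3),np.uint8); c[:384,:394]=cv2.resize(w,(394,384)) ; c[:384,394:]=cv2.resize(s[120:330,180:380],(394,384))
cv2.imwrite('pics/fin.png',c[:384])
E
```

```text
t: 59.12
tcp_pos: [0.5103, 0.1029, 0.285]
tool_rot: [0.984, 0.177, 0.001, 0.0]
force: [-0.1, 0.0, -0.2]
finger_gap: 0.302
gripper_force: 0.0
  return _methods._mean(a, axis=axis, dtype=dtype,
  ret = ret.dtype.type(ret / rcount)
```

View pics/fin.png

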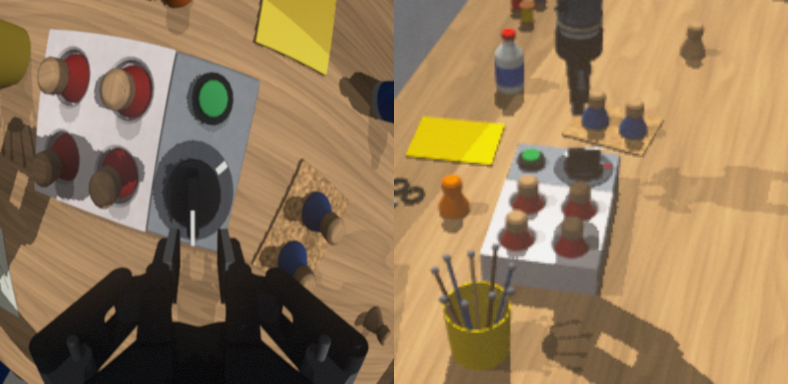

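The final views show four reds in the pockets, two blues on the cork mat, the pointer on red, the button sprung back, and the bystanders in place.

```bash
python3 -c "
from station import workorder
print(workorder.sign_off())"
```

```text
the job is handed in; nothing more can be done
None
```

The job is done and handed in, with no verdict shown: both blue dolls stand on the cork mat, all four reds are seated in their own pockets, the dial is on the red mark (within about 1°), start is pressed, and the bystanders look untouched.

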